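# Get the wide tape off the crowded hook and load the dispenser

### The job

Load the wide tape roll, which hangs at the back of the crowded long hook, into the tape dispenser so that it stands upright on its rollers. First shift the two narrow rolls in front of it, one after the other, to the empty short hook: press each one gently back by feel until it is stopped, so that both end up hanging properly on the arm behind the upturned tip. Force nothing, and do not disturb the other things on the bench.

Things in the scene. Friction and masses are not known exactly. Their poses are not given: they have to be found in the camera images.
- narrow_a: Front roll on the long hook at the start, 24 mm wide, 60 g. Plain cream paper tape on a brown cardboard core: 64 mm outside diameter, 38 mm bore. Origin at the roll's centre; its x axis is the roll's axis, level (either way round; the roll may be turned any amount about it).
- narrow_b: Middle roll on the long hook, 24 mm wide, 60 g; otherwise like narrow_a. It touches its neighbours or has up to 1.5 mm of air to them.
- wide_roll: Rear roll on the long hook, 36 mm wide, 90 g; otherwise like narrow_a.
- long_hook: The crowded hook: black steel stand screwed down, base plate 10 mm thick, 100 mm wide, 34 mm wide head with top at 129 mm. Origin on the bench under the head; one level round arm, 18 mm thick, points along its -x (y = 0), centre line 110 mm up. Stop flange, 43 mm across, front face at x = -20; upturned tongue from x = -107.5 to its end at -112.5 mm. The rolls fill it but for 3.5 mm.
- long_root (a point): Point on the long arm's centre line at the front face of its stop flange. On either hook a roll hangs with the top of its bore on the arm, its centre 10 mm below the arm's centre line. The tongue, 12 mm wide and 5 mm thick, stands 9 mm above the top of the arm: to pass it, raise the roll until its centre is 1 to 9 mm above the arm's centre line.
- short_hook: The spare hook, empty: a stand like long_hook with the same axes and heights but a shorter arm, which is clamped in the head with 0 to 55 mm drawn out. HOW FAR IS NOT MEASURED: the front face of its flange lies anywhere from x = -20 to -75 mm, the end of its tongue 55.8 mm further out (x = -75.8 to -130.8 mm). The arm stays put when a roll is pressed on it.
- short_head (a point): Point on the short arm's centre line inside the head, straight above short_hook's origin. From flange to tongue the short arm has 50.8 mm, room for two narrow rolls and 2.8 mm: a roll not fully back catches on the tongue. Find the stop by touch (3 to 8 N tells); over 20 N of a roll on a hook is forcing. A held roll's pose is not measured.
- dispenser: Low grey tape dispenser screwed down, 165 x 64 mm; origin on the bench under its well. Its front, a tear-off bar 37 mm high at x = -92 to -106 mm, points to -x. The well is an open trough along x between cheeks 43 mm apart and 29 mm high (x = -45 to 55 mm), with two rollers across it, 12 mm thick, at x = -16 and 16 mm, tops 20 mm high. The roll's axis goes along y.
- well (a point): Where the centre of the wide roll comes to lie when it is in the dispenser: over the dispenser's origin, 48.5 mm above the bench.
- toner_bottle: Bystander: small toner bottle 42 mm across, 110 mm high, standing behind the hooks; origin under its foot. Leave it.
- toner_tall: Bystander: small toner bottle 41 mm across, 118 mm high, standing behind the hooks; origin under its foot. Leave it.
- marker_dark: Bystander: black felt marker 140 mm long, 16 mm thick, lying in front of the hooks; origin under its middle. Leave it.
Mind the look-alikes: they are no part of the job. What is shaped like the narrow_b but green or yellow is not meant.

How it is judged:
By the outcome, as a careful person would: the job done as asked, in the order asked, and still so for the second after the job is handed in, with the robot touching nothing.
It also fails if it takes over 72 s, if anything falls off the work surface, if the arm or the gripper's body presses on something with over 40 N, if the wrist force passes 120 N, or if a joint passes its speed limit or range.

### The arm

A 6-joint arm with a two-finger parallel gripper is mounted at the origin on a cart in front of the work surface, level with it; the furniture and walls round the work are solid. World frame = base frame: x ahead of the robot, y to its left, z up, the work surface at z = 0. Lengths are in m, angles in degrees, forces in N, time in s.
With the tool pointing down it reaches from about 0.375 to 0.9 m from the base axis. Payload 3.1 kg.
Tool frame: the origin (TCP) lies on the centre line of the jaws, within the pads' length; the fingertips stand 14 mm ahead of it and the grasp point (between the pads) lies 5 mm behind it (bot.tips_ahead is the distance from the TCP to the fingertips, in m); z points along the fingers, y is the line along which they close (so a half turn about z gives the same grasp; the last joint's range is limited). The gripper opens to 87 mm and grips with 3 to 60 N. Pads are 19 mm wide; open, the fingers measure 117 mm over their backs; the gripper's body (75 mm by 190 mm) begins 51 mm behind the grasp point.
Start: joints at [-83.108, 30.224, 82.088, -0, 67.689, -10.227], TCP at [0.184, -0.597, 0.209] pointing down, gripper open.
Joint ranges: [-176.69, 176.69], [-43.24, 126.21], [12.49, 139.97], [-82, 262], [0, 151.66], [-163.58, 163.58]. Speed limits (degrees/s): [159.86, 159.86, 180, 180, 180, 180].

### API

Orientations are given as a 3x3 rotation matrix whose columns are the frame's x, y, z axes.
In Python, from rig import bot gives the robot as it stands.
- The arm moves only by the tool play_rows, never from a script. Its argument "moves" is a list that holds one entry, the list of rows, each a list of 6 numbers: the shift along the tool's x, y, z in mm, then the turn, a rotation vector about the tool's x, y, z in rad. A call has 1 to 5 rows; each row shifts and turns the commanded pose from where the row before left it, along the tool's axes as they then stand; what a row does not reach is not made up. A row lasts 1/10 s, in which the tool goes at most 50 mm and 8.59 degrees, less where a joint would pass 70% of its speed; a pose out of reach is approached as far as the arm can. A call with a gripper value outside its range is refused whole. "fingers" is the opening, from -1 (shut) to 1 (fully open), set as the call begins (left out, the last holds). The fingers move at their own pace and stop on an object; the grip force is fixed at half the most. Time passes only in rows, so rows that do not move let the fingers close. It gives the time, the measured TCP pose, the force, the opening and the grip force at its end, in the units of the state.
- bot.read_state(): the state, without advancing time (a new reading comes with each control period).
- bot.capture(name): name is "scene" or "top" or "wrist"; returns a dict with "image" (384x512x3 uint8, blue, green, red), "fx", "fy", "cx", "cy" (pixels), "R" (3x3) and "t" (3): a world point X has camera coordinates R X + t. Camera axes: x right, y down, z forward; pixel columns grow to the right and rows downward; lengths in m; the calibration is good to about 2 mm. The wrist camera is an equidistant fisheye: a pixel r from the principal point sees the ray r / f radians off the axis. A picture is of the moment at which its call begins. There is no depth.
- bot.hand_in(): hands the job in; it is judged then, once.
Trained networks look in a picture, given as the dict that the camera call returned (one of the last four; its "shot" number tells which), for a name from the list of things; names that differ only in an ending like _2 or _b are one class to them, and where a whole thing is asked for, a point or a joint stands for the part that bears it (a point fixed in the world has none). Each returns a list of dicts, best first, with "confidence" (0 to 1); they miss things now and then, are a little off and sometimes report something else, mostly with a low value. They report only what shows in the picture. A call takes as long as a camera call. They do not tell look-alikes from the thing itself.
- bot.search_frame(picture, query): "centre" ([column, row] in pixels, amid what is visible of it).
- bot.silhouettes(picture, query): "pixels" (384x512 bool, what is visible of it) and "centre" ([column, row] in pixels, amid what is visible of it).
- bot.pinpoint(picture, query): "centre" ([column, row] in pixels: a listed point, or the origin of a listed thing).
The state is a dict: "time_s": time; "joint_positions": joint angles; "qvel": joint speeds; "tau": joint torques, N m; "position": TCP position; "tcp_rot": TCP orientation; "force": force on the tool from outside, world axes, zero at the start; "moment": the same for the moment, N m; "opening": opening from 0.0 (shut) to 1.0 (fully open); "grasp_force": force on a finger pad.
Only numpy, scipy, OpenCV 4.12 (cv2) and the standard library are available. Lean on these libraries where they do the work, as an engineer would, in place of code of your own. Each camera call takes 0.05 s, during which the arm holds its last target. There are 200 camera calls.

## Working session

There is one attempt and no reset: what is moved stays moved. The work goes in short steps, Python scripts to look and compute and a tool call to move; the robot and the scene stay as the last step left them, time stands still between calls to the robot, and variables do not carry over. Pictures are saved under pics/ and viewed, at most 10 in all, crops included, and the job is handed in when it is done.

Besides the shell and the picture viewer there is one more tool, called after "Emit:" as name(argument=value, ...), one argument or row to a line, values as JSON. play_rows: Moves the arm, as the interface text tells. Its arguments: {"type":"object","properties":{"moves":{"type":"array","items":{"type":"array","items":{"type":"array","items":{"type":"number"}}}},"fingers":{"type":"number"}},"required":["moves"]}

```bash
ls; mkdir -p pics
cat > h.py <<'E'
import numpy as np, cv2
from rig import bot
def cap(n,save=None):
    p=bot.capture(n)
    if save: cv2.imwrite('pics/'+save,p['image'])
    return p
def ray(p,uv):
    R=np.array(p['R']);t=np.array(p['t'])
    d=np.array([(uv[0]-p['cx'])/p['fx'],(uv[1]-p['cy'])/p['fy'],1.])
    return -R.T@t, R.T@(d/np.linalg.norm(d))
def atz(p,uv,z):
    o,d=ray(p,uv); return o+d*(z-o[2])/d[2]
def proj(p,X):
    c=np.array(p['R'])@np.array(X)+np.array(p['t']); return p['fx']*c[0]/c[2]+p['cx'],p['fy']*c[1]/c[2]+p['cy']
E
python3 - <<'E'
from h import *
s=cap('scene','s0.png'); t=cap('top','t0.png')
for n,p in(('scene',s),('top',t)):
    print(n,p['fx'],(-np.array(p['R']).T@p['t']).round(3))
    for q in['long_hook','short_hook','long_root','short_head','dispenser','well','narrow_a','wide_roll','toner_bottle','marker_dark']:
        for r in bot.pinpoint(p,q)[:4]: print(q,np.round(r['centre'],1),round(r['confidence'],2))
cv2.imwrite('pics/both.png',cv2.resize(np.hstack([s['image'],t['image']]),(800,300)))
E
```

```text
pics
scene 440.93489112098666 [0.114 0.82  0.836]
long_hook [229.9 216.9] 0.69
short_hook [276.7 171.3] 0.62
long_root [235.9 192.6] 0.9
short_head [280.7 141.9] 0.96
dispenser [239.3 288.5] 0.56
well [242.2 276.5] 0.75
narrow_a [293.4 253.9] 0.93
narrow_a [259.6 206.5] 0.88
narrow_a [251.5 201.4] 0.71
narrow_a [205.4 242.8] 0.67
wide_roll [243.5 196.8] 0.59
toner_bottle [236.6 172.2] 0.83
toner_bottle [226.5 217. ] 0.59
marker_dark [327.8 219.6] 0.64
top 346.796606423038 [0.472 0.082 0.945]
long_hook [246.4 164.3] 0.81
short_hook [335.  164.7] 0.82
short_hook [346.  154.9] 0.45
long_root [243.2 162.7] 0.78
short_head [349.2 155.7] 0.94
short_head [177.6 222.3] 0.72
dispenser [178.9 224.2] 0.94
well [172.2 221.9] 0.73
narrow_a [229.7 246.4] 0.8
narrow_a [235.8 194.7] 0.68
narrow_a [196.5 173. ] 0.65
narrow_a [241.6 186.2] 0.55
wide_roll [241.9 171.1] 0.87
toner_bottle [305.2 125.9] 0.83
toner_bottle [347.5 157.1] 0.34
marker_dark [296.9 248.6] 0.6
```

View pics/s0.png

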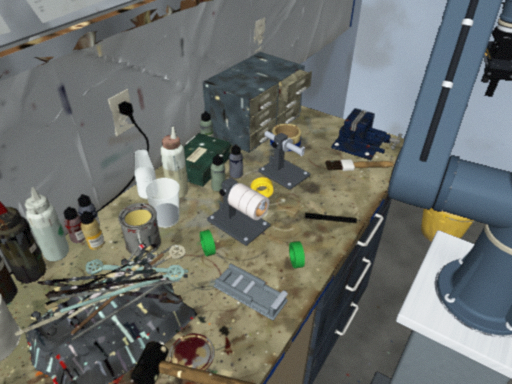

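View pics/t0.png

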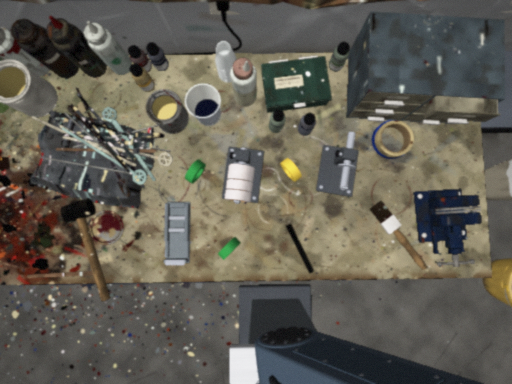

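Run:
```python
from h import *
s=cap('scene');t=cap('top')
def P(p,q,i=0):
    r=bot.pinpoint(p,q); return r[i]['centre'] if len(r)>i else None
for q,z in(('long_hook',0),('long_root',.11),('short_hook',0),('short_head',.11),('dispenser',0),('well',.0485),('wide_roll',.1),('marker_dark',0),('toner_bottle',0)):
    print(q,*[atz(p,P(p,q),z).round(4) for p in(s,t) if P(p,q) is not None])
for p in(s,t):
    for r in bot.pinpoint(p,'narrow_a'): print(np.round(r['centre']),atz(p,r['centre'],.1).round(4),atz(p,r['centre'],.012).round(4))
```

```text
long_hook [0.6388 0.1146 0.    ] [0.6308 0.1156 0.    ]
long_root [0.6072 0.1228 0.11  ] [0.6249 0.1157 0.11  ]
short_hook [ 0.6269 -0.128   0.    ] [ 0.6363 -0.1493  0.    ]
short_head [ 0.6266 -0.1279  0.11  ] [ 0.636  -0.1407  0.11  ]
dispenser [0.4836 0.2919 0.    ] [0.4766 0.2991 0.    ]
well [0.4795 0.2949 0.0485] [0.4814 0.3008 0.0485]
wide_roll [0.5977 0.1198 0.1   ] [0.5975 0.1213 0.1   ]
marker_dark [ 0.4027 -0.0311  0.    ] [ 0.4062 -0.0254  0.    ]
toner_bottle [ 0.7325 -0.0633  0.    ] [ 0.7409 -0.056   0.    ]
[258. 209.] [0.5358 0.1346 0.1   ] [0.5863 0.0527 0.012 ]
[206. 246.] [0.5674 0.3047 0.1   ] [0.6217 0.2431 0.012 ]
[251. 199.] [0.5712 0.1146 0.1   ] [0.6259 0.0302 0.012 ]
[256. 186.] [0.587  0.0643 0.1   ] [ 0.6436 -0.0261  0.012 ]
[240. 194.] [0.5479 0.1235 0.1   ] [0.5558 0.1278 0.012 ]
[198. 173.] [0.6008 0.2239 0.1   ] [0.6142 0.2387 0.012 ]
[238. 186.] [0.5668 0.1265 0.1   ] [0.5767 0.1311 0.012 ]
[229. 249.] [0.4154 0.151  0.1   ] [0.4096 0.1581 0.012 ]
[292. 170.] [ 0.6055 -0.0057  0.1   ] [ 0.6194 -0.0148  0.012 ]
```

The scene view shows the cream rolls on the long hook at (248,200), the empty short hook at (283,150) and the dispenser at (250,288). In the top view they are at (240,182), (340,168) and (177,232). Candidates for the narrow rolls are the two cream rolls in the top view at (240,194) and (238,186). The green rolls at (195,171) and (229,247) and the yellow one at (290,169) lie on the bench and are look-alikes. The cream ones on the hook fit the description, so I'll confirm with one enlarged crop.

Run:
```python
from h import *
t=cap('top'); s=cap('scene')
a=cv2.resize(t['image'][135:213,215:365],(800,416),interpolation=cv2.INTER_CUBIC)
cv2.imwrite('pics/crop1.png',a)
for p,n in((t,'top'),(s,'scene')):
  for q in('narrow_a','wide_roll','long_hook','short_hook','dispenser'):
    for r in bot.silhouettes(p,q)[:3]:
      m=r['pixels'].astype(np.uint8); 
      if m.sum()<20: continue
      c=cv2.minAreaRect(cv2.findNonZero(m)); print(n,q,np.round(r['centre'],1),m.sum(),np.round(c[0],1),np.round(c[1],1),round(c[2],1),round(r['confidence'],2))
print([ (bot.read_state()[k]) for k in('time_s','force','opening')])
```

```text
top narrow_a [288.7 166.6] 262 [290.4 168.8] [24.5 11.6] 51.3 0.82
top narrow_a [238.8 184.7] 273 [239.3 184.6] [25.8 11. ] 9.5 0.81
top narrow_a [197.  168.9] 258 [195.3 170.5] [12.8 22.7] 33.7 0.78
top wide_roll [238.1 197. ] 283 [238.1 194.9] [26.5 11.8] 9.5 0.72
top wide_roll [240.5 172.2] 394 [241.  171.8] [25.6 16.6] 7.1 0.65
top long_hook [251.5 160.8] 1023 [242.5 174.9] [37.4 55.2] 6.3 0.78
top short_hook [338.7 168.9] 1881 [338.2 162.6] [37.2 64.9] 8.4 0.9
top short_hook [239.6 184.8] 273 [239.1 184.6] [26.5 10.6] 8.5 0.28
top short_hook [241.2 173.5] 359 [241.1 171.8] [25.9 14.6] 10.3 0.18
top dispenser [175.2 234.1] 1475 [176.5 232.5] [61. 25.] 90.0 0.89
scene narrow_a [256.  207.1] 361 [257.1 205.9] [18.4 25.8] 29.7 0.84
scene narrow_a [294.3 255.1] 350 [296.5 254.5] [25. 15.] 90.0 0.82
scene narrow_a [261.7 183.7] 282 [262.8 185.2] [22.7 16.6] 29.7 0.81
scene wide_roll [236.9 194.7] 328 [237.  194.6] [16.  25.1] 29.7 0.52
scene wide_roll [215.4 170.3] 426 [218.  172.5] [35. 14.] 90.0 0.26
scene long_hook [233.8 219.2] 1583 [240.2 212.8] [62.7 48.8] 33.7 0.65
scene short_hook [283.5 167.1] 1441 [282.9 159.6] [57.8 45.1] 31.6 0.7
scene short_hook [248.5 289.9] 2014 [250.9 290.7] [73.7 31.4] 27.0 0.37
scene dispenser [248.8 290.8] 2013 [250.8 290.9] [73.8 31.3] 26.6 0.89
[3.7, array([0.6034114 , 0.43546091, 0.52073338]), 0.9996055948281438]
```

View pics/crop1.png

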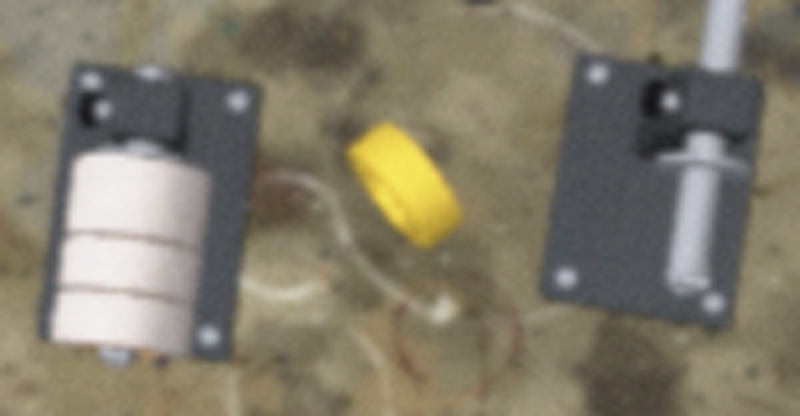

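The crop confirms it: three cream rolls sit on the long hook's arm, wide (135,195), narrow_b (130,260) and narrow_a (122,322), with the tip at (115,357). The yellow roll is off the hook. The short arm's flange is at (703,160) and its tip at (688,285).

```bash
cat >> h.py <<'E'
def rel(target, yawx, st=None):
    """shift in tool axes (mm) and turn about tool z (rad) to put TCP at target, tool down, tool x along world yaw (deg)"""
    st=st or bot.read_state(); R=np.array(st['tcp_rot']); d=np.array(target)-st['position']
    c,s=np.cos(np.radians(yawx)),np.sin(np.radians(yawx))
    Rt=np.array([[c,s,0],[s,-c,0],[0,0,-1.]])
    from scipy.spatial.transform import Rotation as Ro
    return (R.T@d*1000).round(1), Ro.from_matrix(R.T@Rt).as_rotvec().round(4)
E
python3 - <<'E'
from h import *
t=cap('top')
f=lambda c:(215+c[0]/5.333,135+c[1]/5.333)
g=lambda c,z:atz(t,f(c),z)
for n,cs in(('long',[(75,65),(262,85),(230,360),(42,342)]),('short',[(580,52),(763,75),(730,328),(543,298)])):
    P=np.array([g(c,.01) for c in cs]);print(n,P[:,:2].round(4).tolist())
    for a,b in((3,0),(2,1)): d=P[b]-P[a]; print('yaw',np.degrees(np.arctan2(d[1],d[0])).round(1))
    for a,b in((0,1),(3,2)): d=P[b]-P[a]; print('yaw',np.degrees(np.arctan2(d[0],-d[1])).round(1), np.linalg.norm(d).round(4))
for uv in((241,171.8),(239.3,184.6),(238.1,194.9)): print('roll ctr',atz(t,uv,.1).round(4), 'top',atz(t,uv,.125).round(4))
print('long tip end',g((115,362),.125)); print('front roll front edge',g((120,350),.125)); print('a/b edge',g((128,290),.132),'b/w',g((135,236),.132),'wide back',g((143,150),.13))
print('short flange',g((702,160),.125),'tip',g((687,290),.125),'arm',g((703,150),.11),g((690,270),.11),'head',g((735,100),.129))
st=bot.read_state(); print(np.array(st['tcp_rot']).round(3),st['position'])
m=[r for r in bot.silhouettes(t,'dispenser')][0]['pixels'].astype(np.uint8)
c=cv2.approxPolyDP(cv2.convexHull(cv2.findNonZero(m)),3,True)[:,0]; print(c.tolist(),[atz(t,x,.025)[:2].round(4).tolist() for x in c])
E
```

```text
long [[0.6851, 0.1553], [0.6735, 0.0594], [0.5322, 0.0778], [0.5427, 0.1729]]
yaw -7.0
yaw -7.4
yaw -6.9 0.0966
yaw -6.3 0.0957
short [[0.6887, -0.1049], [0.6755, -0.199], [0.5449, -0.1768], [0.5616, -0.0819]]
yaw -10.2
yaw -9.7
yaw -8.0 0.095
yaw -10.0 0.0963
roll ctr [0.6026 0.1193 0.1   ] top [0.5988 0.1182 0.125 ]
roll ctr [0.571  0.1238 0.1   ] top [0.5681 0.1225 0.125 ]
roll ctr [0.5457 0.1269 0.1   ] top [0.5435 0.1256 0.125 ]
long tip end [0.52459874 0.12941866 0.125     ]
front roll front edge [0.52990669 0.12715459 0.125     ]
a/b edge [0.55592673 0.12301114 0.132     ] b/w [0.57993231 0.11969576 0.132     ] wide back [0.61881858 0.11586016 0.13      ]
short flange [ 0.61192335 -0.13528417  0.125     ] tip [ 0.55323701 -0.12633212  0.125     ] arm [ 0.61911707 -0.1398971   0.11      ] [ 0.56386402 -0.13185645  0.11      ] head [ 0.63831134 -0.1501207   0.129     ]
[[ 0.956  0.294  0.   ]
 [ 0.294 -0.956 -0.   ]
 [-0.     0.    -1.   ]] [ 0.18401833 -0.59728183  0.20865648]
[[183, 264], [165, 262], [168, 203], [189, 204], [189, 258]] [[0.3733, 0.2762], [0.3792, 0.3231], [0.5333, 0.3168], [0.5298, 0.2612], [0.3885, 0.2606]]
```

Run:
```python
from h import *
print(rel((.543,.127,.24),-7), bot.read_state()['time_s'])
```

```text
(array([ 556.3, -586.5,  -31.3]), array([-0.   , -0.   ,  0.421])) 3.8
```

Emit:
play_rows(
  moves=[
    [[31,-32.6,-1.7,0,0,0],[31,-32.6,-1.7,0,0,0],[31,-32.6,-1.7,0,0,0],[31,-32.6,-1.7,0,0,0],[31,-32.6,-1.7,0,0,0]],
  ],
  fingers=1,
)

```text
time_s: 4.3
position: [0.2847, -0.3943, 0.2174]
tcp_rot: [[0.956, 0.294, 0.0], [0.294, -0.956, -0.0], [0.0, 0.0, -1.0]]
force: [1.4, -1.7, 0.1]
opening: 0.998
grasp_force: 0.0
```

Emit:
play_rows(
  moves=[
    [[31,-32.6,-1.7,0,0,0],[31,-32.6,-1.7,0,0,0],[31,-32.6,-1.7,0,0,0],[31,-32.6,-1.7,0,0,0],[31,-32.6,-1.7,0,0,0]],
  ],
)

```text
time_s: 4.8
position: [0.3849, -0.193, 0.226]
tcp_rot: [[0.956, 0.294, 0.001], [0.294, -0.956, -0.001], [0.001, 0.001, -1.0]]
force: [0.4, -0.1, -0.6]
opening: 1.0
grasp_force: 0.0
```

Emit:
play_rows(
  moves=[
    [[31,-32.6,-1.7,0,0,0],[31,-32.6,-1.7,0,0,0],[31,-32.6,-1.7,0,0,0],[31,-32.6,-1.7,0,0,0],[31,-32.6,-1.7,0,0,0]],
  ],
)

```text
time_s: 5.3
position: [0.4852, 0.0088, 0.2345]
tcp_rot: [[0.956, 0.295, 0.001], [0.295, -0.956, -0.0], [0.001, 0.001, -1.0]]
force: [0.4, -0.0, -0.0]
opening: 1.001
grasp_force: 0.0
```

Emit:
play_rows(
  moves=[
    [[31,-32.6,-1.7,0,0,0],[31,-32.6,-1.7,0,0,0],[31,-32.6,-1.7,0,0,0.14],[0,0,0,0,0,0.14],[0,0,0,0,0,0.14]],
  ],
)

```text
time_s: 5.8
position: [0.545, 0.1295, 0.2392]
tcp_rot: [[0.992, -0.123, 0.0], [-0.123, -0.992, -0.0], [0.0, -0.0, -1.0]]
force: [0.0, -0.8, 0.1]
opening: 1.002
grasp_force: 0.0
```

Run:
```python
from h import *
st=bot.read_state();print(st['time_s'],st['position'],np.array(st['tcp_rot']).round(3),st['force'])
w=cap('wrist','w1.png'); print(w['fx'],(-np.array(w['R']).T@w['t']).round(3),np.array(w['R']).round(3))
print(rel((.543,.127,.24),-7))
```

```text
5.8 [0.54496876 0.12951835 0.23916288] [[ 0.992 -0.123  0.   ]
 [-0.123 -0.992 -0.   ]
 [ 0.    -0.    -1.   ]] [ 0.00901036 -0.77500446  0.10122664]
297.3186396354542 [0.616 0.122 0.416] [[-0.123 -0.992 -0.001]
 [-0.958  0.119  0.263]
 [-0.261  0.033 -0.965]]
(array([-1.4,  2.1, -0.9]), array([ 0.0001,  0.    , -0.0065]))
```

View pics/w1.png

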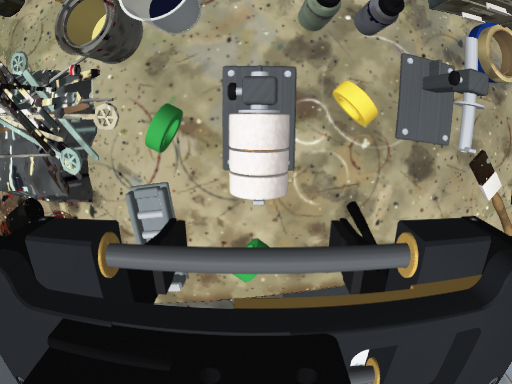

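The wrist view shows the rolls end to end: narrow_a front edge at (259,197), a/b seam (258,174), b/wide seam (258,150). The plate's edges run parallel to the image columns, so the yaw is right. The short flange is at (478,105), its tip at (467,150), and the dispenser is at (152,205).

```bash
cat >> h.py <<'E'
def wray(p,uv):
    R=np.array(p['R']);t=np.array(p['t']); v=np.array([(uv[0]-p['cx'])/p['fx'],(uv[1]-p['cy'])/p['fy']]); r=np.linalg.norm(v)
    d=np.array([*(v/r*np.sin(r)),np.cos(r)]); return -R.T@t, R.T@d
def watz(p,uv,z):
    o,d=wray(p,uv); return o+d*(z-o[2])/d[2]
E
python3 - <<'E'
from h import *
w=cap('wrist'); im=w['image']; big=cv2.resize(im[100:220,200:310],None,fx=5,fy=5,interpolation=cv2.INTER_CUBIC)
cv2.imwrite('pics/w1c.png',big)
g=cv2.cvtColor(im,cv2.COLOR_BGR2GRAY)
print('col258', list(zip(range(106,206),g[106:206,254:263].mean(1).astype(int))))
for n,uv,z in(('front',(259,197),.130),('ab',(258,174),.132),('bw',(258,150),.132),('wb',(258,113),.132),('ctr a',(258.8,186),.1),('ctr w',(258.8,130),.1),('plateTL',(223,68),.01),('BL',(222.5,168),.01),('TR',(297,68),.01),('BR',(295,168),.01),('sflange',(478,105),.12),('stip',(467,150),.12),('sarm',(469,140),.11)): print(n,watz(w,uv,z)[:2].round(4))
for q,z in (('long_root',.11),('short_head',.11),('wide_roll',.1),('narrow_a',.1),('well',.0485),('dispenser',0)):
    for r in bot.pinpoint(w,q)[:3]: print(q,np.round(r['centre'],1),round(r['confidence'],2),watz(w,r['centre'],z)[:2].round(4))
E
```

```text
col258 [(106, np.int64(196)), (107, np.int64(196)), (108, np.int64(190)), (109, np.int64(158)), (110, np.int64(207)), (111, np.int64(196)), (112, np.int64(185)), (113, np.int64(179)), (114, np.int64(228)), (115, np.int64(244)), (116, np.int64(243)), (117, np.int64(242)), (118, np.int64(242)), (119, np.int64(241)), (120, np.int64(241)), (121, np.int64(241)), (122, np.int64(242)), (123, np.int64(242)), (124, np.int64(243)), (125, np.int64(243)), (126, np.int64(243)), (127, np.int64(243)), (128, np.int64(242)), (129, np.int64(243)), (130, np.int64(243)), (131, np.int64(244)), (132, np.int64(244)), (133, np.int64(243)), (134, np.int64(243)), (135, np.int64(242)), (136, np.int64(241)), (137, np.int64(240)), (138, np.int64(240)), (139, np.int64(240)), (140, np.int64(241)), (141, np.int64(242)), (142, np.int64(242)), (143, np.int64(242)), (144, np.int64(241)), (145, np.int64(239)), (146, np.int64(239)), (147, np.int64(239)), (148, np.int64(239)), (149, np.int64(227)), (150, np.int64(144)), (151, np.int64(122)), (152, np.int64(189)), (153, np.int64(243)), (154, np.int64(244)), (155, np.int64
[... 1038 characters left out ...]
)), (203, np.int64(205)), (204, np.int64(181)), (205, np.int64(146))]
front [0.5322 0.1309]
ab [0.5561 0.1288]
bw [0.5795 0.1258]
wb [0.6147 0.1213]
ctr a [0.536  0.1305]
ctr w [0.5966 0.1227]
plateTL [0.6824 0.16  ]
BL [0.5454 0.1801]
TR [0.6698 0.0611]
BR [0.5325 0.0798]
sflange [ 0.6082 -0.1441]
stip [ 0.5544 -0.1235]
sarm [ 0.5646 -0.1352]
long_root [256.1 110.9] 0.95 [0.617  0.1229]
short_head [469.9  82.1] 0.92 [ 0.6364 -0.1415]
wide_roll [257.1 127.2] 0.71 [0.5998 0.1241]
narrow_a [355.6 102. ] 0.97 [0.6161 0.0144]
narrow_a [257.5 182.3] 0.78 [0.5403 0.1314]
narrow_a [162.2 124.5] 0.71 [0.6183 0.2261]
well [145.6 233. ] 0.79 [0.4759 0.2991]
dispenser [153.4 220.9] 0.62 [0.4763 0.3038]
```

Emit:
play_rows(
  moves=[
    [[-4.4,1,40,0,0,0],[0,0,40,0,0,0],[0,0,40,0,0,0],[0,0,24,0,0,0],[0,0,0,0,0,0]],
  ],
)

```text
time_s: 6.7
position: [0.5372, 0.1268, 0.092]
tcp_rot: [[0.993, -0.121, -0.008], [-0.121, -0.993, -0.0], [-0.008, 0.001, -1.0]]
force: [-0.9, 0.2, 0.8]
opening: 1.002
grasp_force: 0.0
```

Emit:
play_rows(
  moves=[
    [[0,0,0,0,0,0],[0,0,0,0,0,0],[0,0,0,0,0,0],[0,0,0,0,0,0],[0,0,0,0,0,0]],
  ],
  fingers=-1,
)

```text
time_s: 7.2
position: [0.5407, 0.1274, 0.0963]
tcp_rot: [[0.993, -0.121, 0.002], [-0.121, -0.993, 0.0], [0.002, -0.0, -1.0]]
force: [0.2, -0.7, 2.5]
opening: 0.658
grasp_force: 28.9
```

Run:
```python
from h import *
w=cap('wrist','w2.png'); s=cap('scene')
a=cv2.resize(w['image'][90:240,180:340],(480,450)); b=cv2.resize(s['image'][160:280,190:310],(320,320))
o=np.zeros((450,800,3),np.uint8); o[:,:480]=a; o[:320,480:]=b; cv2.imwrite('pics/g1.png',o)
```

```text
(no output)
```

View pics/g1.png

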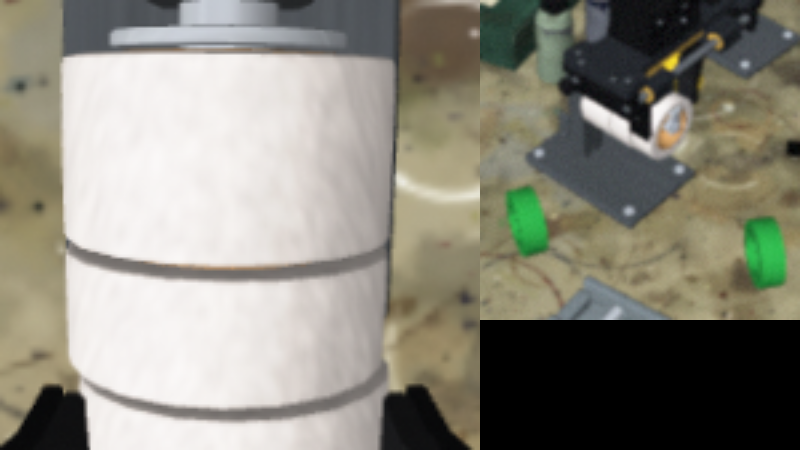

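The wrist crop shows the fingers at (60,400) and (410,400), in front of the a/b seam at (230,405), so only narrow_a is held. The scene inset agrees.

Emit:
play_rows(
  moves=[
    [[0,0,-5,0,0,0],[0,0,-5,0,0,0],[0,0,-5,0,0,0],[0,0,0,0,0,0],[0,0,0,0,0,0]],
  ],
)

```text
time_s: 7.8
position: [0.5401, 0.1273, 0.1104]
tcp_rot: [[0.993, -0.121, 0.0], [-0.121, -0.993, 0.0], [0.0, -0.0, -1.0]]
force: [-0.5, 0.1, -0.9]
opening: 0.657
grasp_force: 28.4
```

Emit:
play_rows(
  moves=[
    [[-3,0,0,0,0,0],[-6,0,0,0,0,0],[-9,0,0,0,0,0],[0,0,0,0,0,0]],
  ],
)

```text
time_s: 8.2
position: [0.5196, 0.1297, 0.1099]
tcp_rot: [[0.993, -0.12, -0.003], [-0.12, -0.993, -0.0], [-0.003, 0.0, -1.0]]
force: [-0.2, 0.3, -1.5]
opening: 0.655
grasp_force: 28.4
```

Emit:
play_rows(
  moves=[
    [[-12,0,0,0,0,0],[-15,0,0,0,0,0],[-15,0,0,0,0,0],[0,0,-20,0,0,0],[0,0,0,0,0,0]],
  ],
)

```text
time_s: 8.7
position: [0.4811, 0.1349, 0.1318]
tcp_rot: [[0.993, -0.121, 0.004], [-0.121, -0.993, 0.0], [0.004, -0.001, -1.0]]
force: [1.1, 1.1, -0.6]
opening: 0.654
grasp_force: 28.4
```

Run:
```python
from h import *
t=cap('top'); s=cap('scene'); w=cap('wrist')
a=cv2.resize(t['image'][130:220,200:370],(800,424),interpolation=cv2.INTER_CUBIC)
cv2.imwrite('pics/m1.png',a)
st=bot.read_state();print(st['time_s'],st['position'],st['force'],st['grasp_force'])
```

```text
8.85 [0.48055039 0.13460225 0.13013155] [-0.23322404 -0.24658952 -0.61805722] 28.40153396129608
```

Run:
```python
from h import *
print(rel((.500,-.1205,.130),-9))
```

```text
(array([5.020e+01, 2.509e+02, 1.000e-01]), array([-0.0001, -0.0005,  0.0359]))
```

Emit:
play_rows(
  moves=[
    [[5,25,0,0,0,0],[9,45,0,0,0,0],[9,45,0,0,0,0],[9,45,0,0,0,0],[9,45,0,0,0,0]],
  ],
)

```text
time_s: 9.35
position: [0.4962, -0.0756, 0.1295]
tcp_rot: [[0.993, -0.121, -0.001], [-0.121, -0.993, 0.0], [-0.001, -0.0, -1.0]]
force: [0.9, -0.1, -0.9]
opening: 0.656
grasp_force: 28.4
```

Emit:
play_rows(
  moves=[
    [[6,30,0,0,0,0],[3,16,0,0,0,0.036],[0,0,0,0,0,0],[0,0,0,0,0,0]],
  ],
)

```text
time_s: 9.75
position: [0.499, -0.1194, 0.1297]
tcp_rot: [[0.988, -0.157, -0.002], [-0.157, -0.988, 0.002], [-0.002, -0.001, -1.0]]
force: [-0.3, 0.9, -0.4]
opening: 0.655
grasp_force: 28.4
```

Run:
```python
from h import *
w=cap('wrist'); cv2.imwrite('pics/w3.png',cv2.resize(w['image'][40:265,120:400],(784,630))[:600])
st=bot.read_state();print(st['time_s'],st['position'],np.array(st['tcp_rot']).round(3),st['force'],st['grasp_force'],w['cx'],w['cy'])
for q in('short_head','short_hook'):
  for r in bot.pinpoint(w,q)[:2]: print(q,r['centre'],r['confidence'],watz(w,r['centre'],.11 if q=='short_head' else 0))
```

```text
9.8 [ 0.49890167 -0.11890029  0.12980479] [[ 0.988 -0.156 -0.002]
 [-0.156 -0.988  0.001]
 [-0.002 -0.001 -1.   ]] [-0.72827331  0.90407824 -0.73158265] 28.40230744332075 257.63376898153234 191.1409919946859
short_head [261.2, 15.1] 0.74 [ 0.63471231 -0.14156278  0.11      ]
short_hook [259.6, 49.1] 0.71 [ 0.63405181 -0.14086156  0.        ]
```

View pics/w3.png

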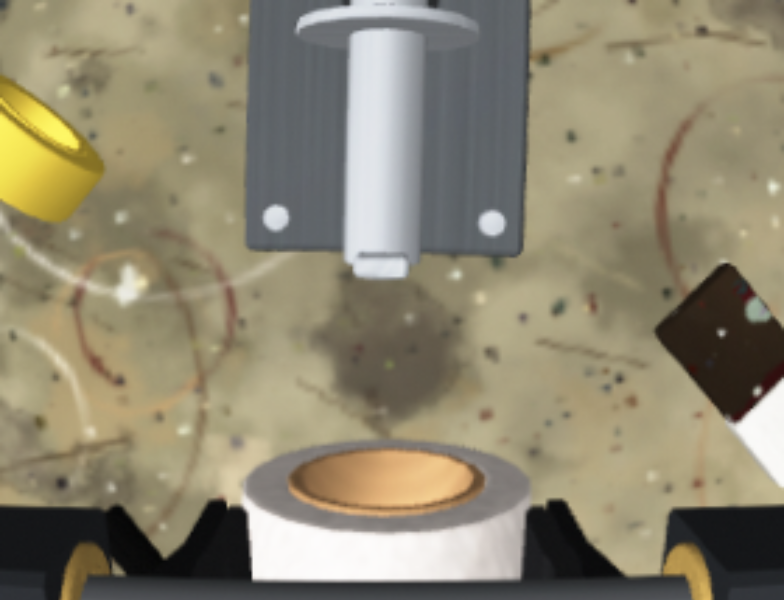

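The wrist view shows the short arm ahead. The tongue is at (381,265), the flange at (387,28), and the held roll's bore is centred at (387,480), so the roll is nearly in line.

Run:
```python
from h import *
w=cap('wrist'); f=lambda c:(120+c[0]/2.8,40+c[1]/2.8)
T=watz(w,f((381,265)),.127);A=watz(w,f((382,215)),.119);F=watz(w,f((387,45)),.119);Fl=watz(w,f((387,12)),.13)
bp=watz(w,f((387,478)),.135-.0);
st=bot.read_state();R=np.array(st['tcp_rot'])
for n,X in(('tongue end',T),('arm',A),('arm root',F),('flange top',Fl),('bore back',bp)): print(n,X.round(4),(R.T@(X-st['position'])*1000).round(1))
print(np.degrees(np.arctan2(*(F-A)[[1,0]])),np.degrees(np.arctan2(*(F-T)[[1,0]])))
for a,b in(((250,20),(247,248)),((527,20),(523,255))):
  d=watz(w,f(a),.01)-watz(w,f(b),.01);print(np.degrees(np.arctan2(d[1],d[0])))
```

```text
tongue end [ 0.5566 -0.125   0.127 ] [57.4 -2.8  3.1]
arm [ 0.5671 -0.1268  0.119 ] [68.1 -2.6 11.1]
arm root [ 0.6052 -0.1339  0.119 ] [106.8  -1.5  11.1]
flange top [ 0.6103 -0.1347  0.13  ] [ 1.12e+02 -1.50e+00  1.00e-01]
bore back [ 0.5115 -0.1193  0.135 ] [12.  -1.5 -4.8]
-10.513777286677614 -10.361246331189662
-9.948335269484566
-9.474004268539794
```

Emit:
play_rows(
  moves=[
    [[0,0,10,0,0,0.022],[0,-2.4,9.5,0,0,0],[0,0,0,0,0,0],[0,0,0,0,0,0]],
  ],
)

```text
time_s: 10.35
position: [0.4998, -0.1178, 0.1101]
tcp_rot: [[0.984, -0.178, -0.001], [-0.178, -0.984, 0.001], [-0.002, -0.0, -1.0]]
force: [-0.6, 0.6, -0.4]
opening: 0.661
grasp_force: 28.4
```

Emit:
play_rows(
  moves=[
    [[8,0,0,0,0,0],[14,0,0,0,0,0],[14,0,0,0,0,0],[7,0,0,0,0,0],[0,0,0,0,0,0]],
  ],
)

```text
time_s: 10.85
position: [0.544, -0.1266, 0.111]
tcp_rot: [[0.984, -0.178, 0.002], [-0.178, -0.984, -0.001], [0.002, 0.0, -1.0]]
force: [0.4, 0.2, -1.5]
opening: 0.656
grasp_force: 28.4
```

Run:
```python
from h import *
st=bot.read_state();print(st['time_s'],st['position'],np.array(st['tcp_rot']).round(3),st['force'],st['moment'])
w=cap('wrist'); cv2.imwrite('pics/w4.png',cv2.resize(w['image'][90:240,170:350],(720,600)))
```

```text
10.85 [ 0.54404711 -0.12656106  0.11099622] [[ 0.984 -0.178  0.002]
 [-0.178 -0.984 -0.001]
 [ 0.002  0.    -1.   ]] [ 0.41010447  0.19731712 -1.46858698] [-0.00494154  0.01717986 -0.03073722]
```

View pics/w4.png

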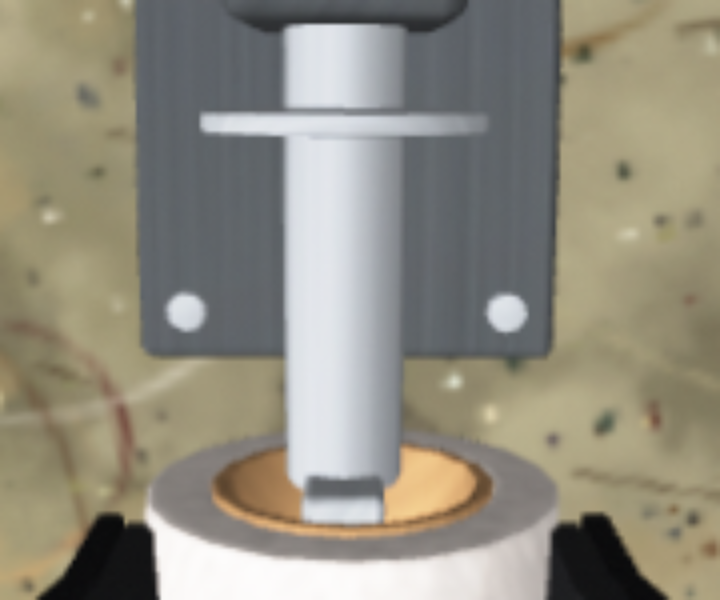

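The tongue (343,500) enters the bore (352,485) with clearance all round, and the flange is ahead at (343,125).

Emit:
play_rows(
  moves=[
    [[8,0,0,0,0,0],[12,0,0,0,0,0],[12,0,0,0,0,0],[6,0,0,0,0,0],[0,0,0,0,0,0]],
  ],
)

```text
time_s: 11.4
position: [0.5806, -0.133, 0.1108]
tcp_rot: [[0.984, -0.178, 0.001], [-0.178, -0.984, -0.0], [0.001, 0.0, -1.0]]
force: [-0.5, 0.8, -0.9]
opening: 0.657
grasp_force: 28.4
```

Emit:
play_rows(
  moves=[
    [[2,0,0,0,0,0],[2,0,0,0,0,0],[2,0,0,0,0,0],[0,0,0,0,0,0]],
  ],
)

```text
time_s: 11.8
position: [0.586, -0.1338, 0.1109]
tcp_rot: [[0.984, -0.178, 0.0], [-0.178, -0.984, -0.0], [0.0, 0.0, -1.0]]
force: [-0.3, -0.2, -0.4]
opening: 0.658
grasp_force: 28.4
```

Emit:
play_rows(
  moves=[
    [[1.5,0,0,0,0,0],[1.5,0,0,0,0,0],[1,0,0,0,0,0],[0,0,0,0,0,0]],
  ],
)

```text
time_s: 12.2
position: [0.59, -0.1346, 0.1108]
tcp_rot: [[0.984, -0.178, 0.0], [-0.178, -0.984, -0.0], [0.0, 0.0, -1.0]]
force: [-0.5, 0.4, -0.9]
opening: 0.654
grasp_force: 28.4
```

Emit:
play_rows(
  moves=[
    [[1,0,0,0,0,0],[0.5,0,0,0,0,0],[0,0,0,0,0,0]],
  ],
)

```text
time_s: 12.5
position: [0.5913, -0.1348, 0.1107]
tcp_rot: [[0.984, -0.178, 0.0], [-0.178, -0.984, -0.0], [0.0, 0.0, -1.0]]
force: [0.1, 0.6, -0.5]
opening: 0.656
grasp_force: 28.4
```

Emit:
play_rows(
  moves=[
    [[1,0,0,0,0,0],[0.5,0,0,0,0,0],[0,0,0,0,0,0]],
  ],
)

```text
time_s: 12.8
position: [0.5928, -0.135, 0.1107]
tcp_rot: [[0.984, -0.178, 0.0], [-0.178, -0.984, -0.0], [0.0, 0.0, -1.0]]
force: [0.5, 0.1, -0.3]
opening: 0.656
grasp_force: 28.4
```

Emit:
play_rows(
  moves=[
    [[0.7,0,0,0,0,0],[0,0,0,0,0,0]],
  ],
)

```text
time_s: 13.0
position: [0.5935, -0.1352, 0.1107]
tcp_rot: [[0.984, -0.178, 0.0], [-0.178, -0.984, -0.0], [0.0, 0.0, -1.0]]
force: [0.4, 0.2, -0.1]
opening: 0.658
grasp_force: 28.4
```

Emit:
play_rows(
  moves=[
    [[1,0,0,0,0,0],[0,0,0,0,0,0]],
  ],
)

```text
time_s: 13.2
position: [0.5946, -0.1354, 0.1108]
tcp_rot: [[0.984, -0.178, 0.0], [-0.178, -0.984, -0.0], [0.0, 0.0, -1.0]]
force: [0.1, -0.0, -1.0]
opening: 0.655
grasp_force: 28.4
```

Emit:
play_rows(
  moves=[
    [[0.7,0,0,0,0,0],[0,0,0,0,0,0]],
  ],
)

```text
time_s: 13.4
position: [0.5952, -0.1355, 0.1108]
tcp_rot: [[0.984, -0.178, 0.0], [-0.178, -0.984, -0.0], [0.0, 0.0, -1.0]]
force: [0.3, -0.6, -0.8]
opening: 0.657
grasp_force: 28.4
```

Emit:
play_rows(
  moves=[
    [[0.7,0,0,0,0,0],[0,0,0,0,0,0]],
  ],
)

```text
time_s: 13.6
position: [0.5955, -0.1355, 0.1107]
tcp_rot: [[0.984, -0.178, -0.001], [-0.178, -0.984, 0.0], [-0.001, -0.0, -1.0]]
force: [-0.6, 0.3, -0.3]
opening: 0.66
grasp_force: 28.4
```

Emit:
play_rows(
  moves=[
    [[0.6,0,0,0,0,0],[0,0,0,0,0,0]],
  ],
)

```text
time_s: 13.8
position: [0.5957, -0.1355, 0.1106]
tcp_rot: [[0.984, -0.178, -0.001], [-0.178, -0.984, 0.0], [-0.002, -0.0, -1.0]]
force: [-2.4, -0.0, 0.1]
opening: 0.659
grasp_force: 28.5
```

Emit:
play_rows(
  moves=[
    [[0.6,0,0,0,0,0],[0,0,0,0,0,0]],
  ],
)

```text
time_s: 14.0
position: [0.5959, -0.1355, 0.1105]
tcp_rot: [[0.984, -0.178, -0.002], [-0.178, -0.984, 0.001], [-0.003, -0.0, -1.0]]
force: [-3.3, 0.6, 1.2]
opening: 0.656
grasp_force: 28.6
```

Emit:
play_rows(
  moves=[
    [[0.6,0,0,0,0,0],[0,0,0,0,0,0]],
  ],
)

```text
time_s: 14.2
position: [0.596, -0.1355, 0.1105]
tcp_rot: [[0.984, -0.178, -0.004], [-0.178, -0.984, 0.001], [-0.004, -0.0, -1.0]]
force: [-3.9, 1.3, 1.6]
opening: 0.661
grasp_force: 28.8
```

Emit:
play_rows(
  moves=[
    [[0,0,4,0,0,0],[0,0,4,0,0,0],[0,0,3,0,0,0],[0,0,2,0,0,0],[0,0,0,0,0,0]],
  ],
)

```text
time_s: 14.7
position: [0.5955, -0.1352, 0.0969]
tcp_rot: [[0.984, -0.178, -0.004], [-0.178, -0.984, 0.002], [-0.005, -0.001, -1.0]]
force: [-5.4, -0.8, -0.2]
opening: 0.662
grasp_force: 28.4
```

Emit:
play_rows(
  moves=[
    [[0,0,1,0,0,0],[0,0,0.5,0,0,0],[0,0,0,0,0,0]],
  ],
)

```text
time_s: 15.0
position: [0.5956, -0.1353, 0.0962]
tcp_rot: [[0.984, -0.178, -0.004], [-0.178, -0.984, 0.001], [-0.004, -0.001, -1.0]]
force: [-6.6, 0.7, 2.9]
opening: 0.659
grasp_force: 29.1
```

Emit:
play_rows(
  moves=[
    [[-0.8,0,-0.5,0,0,0],[0,0,0,0,0,0]],
  ],
)

```text
time_s: 15.2
position: [0.5956, -0.1353, 0.0963]
tcp_rot: [[0.984, -0.178, -0.002], [-0.178, -0.984, 0.001], [-0.003, -0.001, -1.0]]
force: [-5.4, 0.5, 0.4]
opening: 0.66
grasp_force: 28.5
```

Emit:
play_rows(
  moves=[
    [[0,0,0,0,0,0],[0,0,0,0,0,0],[0,0,0,0,0,0],[0,0,0,0,0,0]],
  ],
  fingers=1,
)

```text
time_s: 15.6
position: [0.5982, -0.1363, 0.0972]
tcp_rot: [[0.984, -0.178, 0.003], [-0.178, -0.984, -0.001], [0.003, 0.001, -1.0]]
force: [-0.4, 0.4, -0.1]
opening: 0.932
grasp_force: 0.0
```

Emit:
play_rows(
  moves=[
    [[0,0,-15,0,0,0],[0,0,-40,0,0,0],[0,0,-45,0,0,0],[0,0,0,0,0,0]],
  ],
)

```text
time_s: 16.0
position: [0.602, -0.1377, 0.2039]
tcp_rot: [[0.984, -0.178, 0.015], [-0.178, -0.984, -0.006], [0.016, 0.003, -1.0]]
force: [0.2, -0.7, 0.7]
opening: 1.002
grasp_force: 0.0
```

Run:
```python
from h import *
t=cap('top'); s=cap('scene')
a=cv2.resize(t['image'][130:220,200:370],(800,424),interpolation=cv2.INTER_CUBIC);cv2.imwrite('pics/m2.png',a)
print(bot.read_state()['time_s'],bot.read_state()['position'])
# next: over narrow_b ; keep the first-grip offset along axis (+24..25.5)
print(rel((.566,.1243,.196),-7))
for p in (t,):
  for q in('narrow_a','wide_roll'):
    for r in bot.silhouettes(p,q)[:4]:
      m=r['pixels'].astype(np.uint8);c=cv2.minAreaRect(cv2.findNonZero(m));print(q,np.round(c[0],1),np.round(c[1],1),round(c[2],1))
```

```text
16.1 [ 0.59800316 -0.13620198  0.19849286]
(array([ -77.9, -250.6,    1.9]), array([ 0.0011, -0.0045, -0.0569]))
narrow_a [290.8 168.8] [23.3 12.7] 45.0
narrow_a [239.1 184.9] [25.9 11.5] 4.8
narrow_a [194.4 171. ] [13.4 24.4] 36.9
narrow_a [345.  173.5] [11. 26.] 90.0
wide_roll [241.1 171.8] [26.2 15.8] 8.5
wide_roll [306.7 123.6] [15.2 23.7] 26.6
```

Emit:
play_rows(
  moves=[
    [[-8,-25,0,0,0,0],[-14,-45,0,0,0,0],[-14,-45,0,0,0,0],[-14,-45,0,0,0,0],[-14,-45,0,0,0,0]],
  ],
)

```text
time_s: 16.7
position: [0.5688, 0.079, 0.1948]
tcp_rot: [[0.984, -0.179, -0.004], [-0.179, -0.984, 0.0], [-0.004, 0.0, -1.0]]
force: [1.1, 0.4, -0.3]
opening: 1.001
grasp_force: 0.0
```

Emit:
play_rows(
  moves=[
    [[-9,-30,0,0,0,0],[-6,-15.6,0,0,0,-0.057],[0,0,0,0,0,0],[0,0,0,0,0,0]],
  ],
)

```text
time_s: 17.1
position: [0.5636, 0.124, 0.196]
tcp_rot: [[0.993, -0.122, -0.001], [-0.122, -0.993, -0.001], [-0.001, 0.001, -1.0]]
force: [0.2, -0.6, 0.5]
opening: 1.002
grasp_force: 0.0
```

Run:
```python
from h import *
w=cap('wrist'); g=cv2.cvtColor(w['image'],cv2.COLOR_BGR2GRAY)
st=bot.read_state();R=np.array(st['tcp_rot']);print(st['position'],rel((.565,.1244,.0955),-7))
c=g[90:260,254:263].mean(1); r=[i+90 for i in range(1,169) if c[i]<c[i-1] and c[i]<=c[i+1] and c[i]<215]
print([(i,int(c[i-90]),(R.T@(watz(w,(258,i),.132)-st['position'])*1000).round(1)) for i in r])
cv2.imwrite('pics/w5.png',cv2.resize(w['image'][90:290,160:360],(600,600)))
```

```text
[0.56391194 0.12344807 0.19621565] (array([  1. ,  -1.2, 100.7]), array([ 0.0009,  0.0005, -0.0012]))
[(93, 60, array([86.4, -2.1, 64.2])), (98, 90, array([82.3, -2.1, 64.2])), (100, 89, array([80.7, -2.1, 64.2])), (103, 90, array([78.3, -2.1, 64.2])), (106, 90, array([75.9, -2.1, 64.2])), (115, 89, array([68.6, -2.1, 64.2])), (120, 87, array([64.5, -2.1, 64.2])), (124, 74, array([61.3, -2.1, 64.2])), (128, 182, array([58.1, -2.1, 64.2])), (131, 119, array([55.6, -2.1, 64.2])), (137, 130, array([50.7, -2.1, 64.2])), (180, 119, array([15. , -2. , 64.2])), (209, 165, array([-10.4,  -1.9,  64.2])), (212, 164, array([-13.1,  -1.9,  64.2])), (216, 164, array([-16.7,  -1.9,  64.2])), (218, 164, array([-18.6,  -1.9,  64.2])), (220, 163, array([-20.4,  -1.9,  64.2])), (223, 163, array([-23.2,  -1.9,  64.2])), (225, 163, array([-25.1,  -1.9,  64.2])), (228, 163, array([-27.9,  -1.9,  64.2])), (232, 95, array([-31.7,  -1.9,  64.2])), (244, 163, array([-43.4,  -1.9,  64.2])), (248, 40, array([-47.4,  -1.9,  64.2]))]
```

View pics/w5.png

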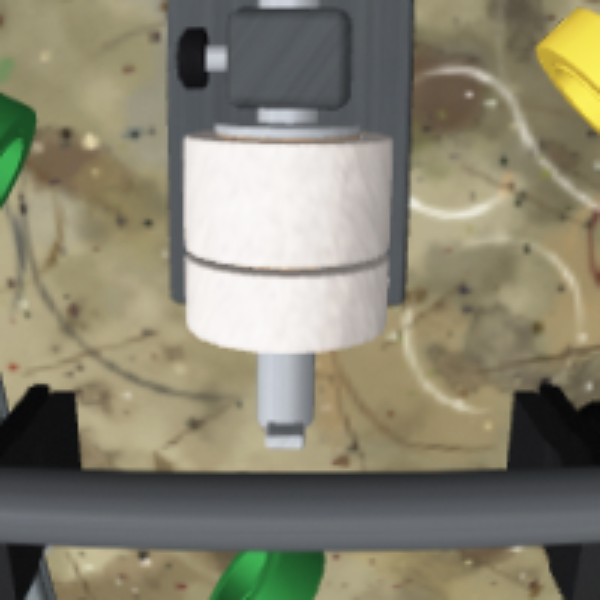

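The view shows narrow_b at (287,305) in front of the wide roll at (287,200), with the seam at row 265 and the tongue at (285,435).

Emit:
play_rows(
  moves=[
    [[0.5,-1.2,30,0,0,0],[0,0,40,0,0,0],[0,0,25,0,0,0],[0,0,5.7,0,0,0],[0,0,0,0,0,0]],
  ],
)

```text
time_s: 17.65
position: [0.5643, 0.1245, 0.0953]
tcp_rot: [[0.992, -0.124, -0.002], [-0.124, -0.992, -0.0], [-0.002, 0.0, -1.0]]
force: [-0.1, -0.1, -0.3]
opening: 1.0
grasp_force: 0.0
```

Emit:
play_rows(
  moves=[
    [[0,0,0,0,0,0],[0,0,0,0,0,0],[0,0,0,0,0,0],[0,0,0,0,0,0],[0,0,0,0,0,0]],
  ],
  fingers=-1,
)

```text
time_s: 18.15
position: [0.5647, 0.1262, 0.0967]
tcp_rot: [[0.993, -0.122, 0.001], [-0.122, -0.993, -0.0], [0.001, -0.0, -1.0]]
force: [0.1, -0.3, 1.6]
opening: 0.661
grasp_force: 28.7
```

Emit:
play_rows(
  moves=[
    [[0,0,-5,0,0,0],[0,0,-5,0,0,0],[0,0,-5,0,0,0],[0,0,0,0,0,0],[0,0,0,0,0,0]],
  ],
)

```text
time_s: 18.65
position: [0.5644, 0.1261, 0.1113]
tcp_rot: [[0.993, -0.122, 0.0], [-0.122, -0.993, 0.0], [0.0, -0.0, -1.0]]
force: [1.2, 0.8, -1.9]
opening: 0.655
grasp_force: 28.4
```

Emit:
play_rows(
  moves=[
    [[-3,0,0,0,0,0],[-6,0,0,0,0,0],[-9,0,0,0,0,0],[0,0,0,0,0,0]],
  ],
)

```text
time_s: 19.05
position: [0.5439, 0.1285, 0.1107]
tcp_rot: [[0.993, -0.121, -0.003], [-0.121, -0.993, -0.0], [-0.003, 0.0, -1.0]]
force: [0.0, 0.3, -0.1]
opening: 0.656
grasp_force: 28.4
```

Emit:
play_rows(
  moves=[
    [[-10,0,0,0,0,0],[-12,0,0,0,0,0],[-14,0,0,0,0,0],[-16,0,0,0,0,0],[-16,0,0,0,0,0]],
  ],
)

```text
time_s: 19.55
position: [0.4773, 0.1367, 0.1111]
tcp_rot: [[0.993, -0.122, -0.001], [-0.122, -0.993, 0.0], [-0.001, 0.0, -1.0]]
force: [0.4, 0.4, -1.3]
opening: 0.653
grasp_force: 28.4
```

Emit:
play_rows(
  moves=[
    [[0,0,-20,0,0,0],[0,0,0,0,0,0],[0,0,0,0,0,0]],
  ],
)

```text
time_s: 19.85
position: [0.4791, 0.1366, 0.1314]
tcp_rot: [[0.993, -0.122, 0.002], [-0.122, -0.993, 0.0], [0.002, -0.0, -1.0]]
force: [0.1, -0.2, -0.9]
opening: 0.653
grasp_force: 28.4
```

Run:
```python
from h import *
# same staging pose as before insertion of the first roll, 20 mm higher
print(bot.read_state()['time_s'],rel((.4998,-.1180,.130),-10.25))
t=cap('top')
for r in bot.silhouettes(t,'wide_roll')[:3]+bot.silhouettes(t,'narrow_a')[:4]:
  m=r['pixels'].astype(np.uint8);c=cv2.minAreaRect(cv2.findNonZero(m));print(np.round(c[0],1),np.round(c[1],1))
```

```text
19.85 (array([ 51.5, 250.2,   1.4]), array([-0.0004, -0.0016,  0.0568]))
[241.2 172.8] [24.8 16.9]
[307.  123.7] [15.  24.7]
[290.8 169.8] [23.3 11.3]
[194.9 170.8] [13.5 24.2]
[345.8 171.6] [26.5 13.4]
[227.  250.5] [ 9.2 17.7]
```

Emit:
play_rows(
  moves=[
    [[5,25,0,0,0,0],[9,45,0,0,0,0],[9,45,0,0,0,0],[9,45,0,0,0,0],[9,45,0,0,0,0]],
  ],
)

```text
time_s: 20.5
position: [0.4944, -0.0737, 0.1304]
tcp_rot: [[0.993, -0.122, -0.001], [-0.122, -0.993, 0.0], [-0.001, -0.0, -1.0]]
force: [0.6, -0.7, -0.9]
opening: 0.659
grasp_force: 28.4
```

Emit:
play_rows(
  moves=[
    [[6,30,1,0,0,0],[4.5,15.2,0,0,0,0.057],[0,0,0,0,0,0],[0,0,0,0,0,0]],
  ],
)

```text
time_s: 20.9
position: [0.4989, -0.1177, 0.1294]
tcp_rot: [[0.984, -0.178, -0.002], [-0.178, -0.984, 0.001], [-0.002, -0.001, -1.0]]
force: [-1.4, -1.1, -0.7]
opening: 0.654
grasp_force: 28.4
```

Run:
```python
from h import *
w=cap('wrist'); cv2.imwrite('pics/w6.png',cv2.resize(w['image'][40:265,120:400],(784,630))[:600])
print(bot.read_state()['time_s'],bot.read_state()['position'],rel((.4998,-.1178,.1105),-10.25))
```

```text
20.95 [ 0.49878882 -0.11704121  0.12950454] (array([ 1.2,  0.6, 19. ]), array([-0.0009,  0.0019,  0.0009]))
```

View pics/w6.png

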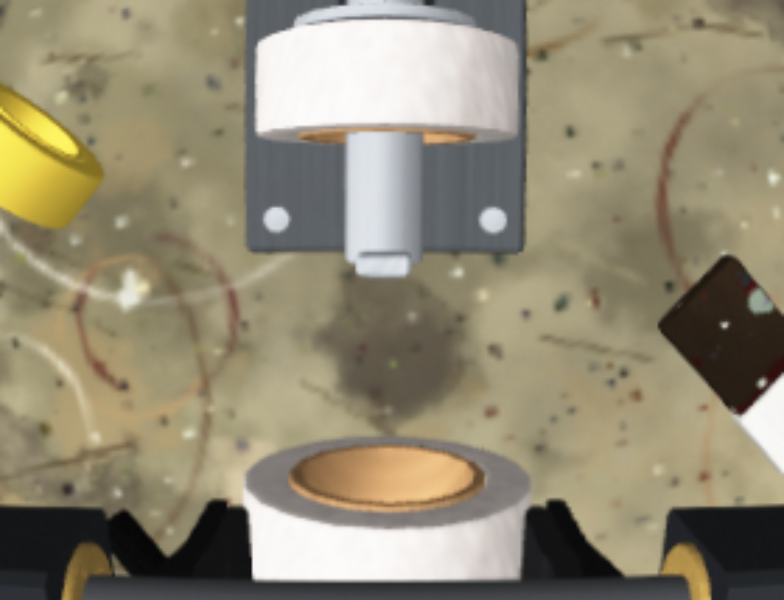

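narrow_a hangs on the short arm with its back against the flange, at (387,80). The tongue is at (383,262) and the held narrow_b's bore is centred at (387,478), so it is in line.

Emit:
play_rows(
  moves=[
    [[1,0.6,10,0,0,0],[0,0,9,0,0,0],[0,0,0,0,0,0],[0,0,0,0,0,0]],
  ],
)

```text
time_s: 21.35
position: [0.5, -0.1181, 0.1104]
tcp_rot: [[0.984, -0.177, -0.001], [-0.177, -0.984, 0.001], [-0.001, -0.0, -1.0]]
force: [0.3, -0.1, -0.2]
opening: 0.651
grasp_force: 28.4
```

Emit:
play_rows(
  moves=[
    [[8,0,0,0,0,0],[14,0,0,0,0,0],[14,0,0,0,0,0],[7,0,0,0,0,0],[0,0,0,0,0,0]],
  ],
)

```text
time_s: 21.85
position: [0.5443, -0.127, 0.1113]
tcp_rot: [[0.984, -0.178, 0.002], [-0.178, -0.984, -0.001], [0.002, 0.0, -1.0]]
force: [-1.1, 0.5, -1.3]
opening: 0.657
grasp_force: 28.4
```

Emit:
play_rows(
  moves=[
    [[7,0,0,0,0,0],[8,0,0,0,0,0],[4,0,0,0,0,0],[2,0,0,0,0,0],[0,0,0,0,0,0]],
  ],
)

```text
time_s: 22.35
position: [0.5636, -0.1303, 0.111]
tcp_rot: [[0.984, -0.178, 0.0], [-0.178, -0.984, -0.0], [0.0, 0.0, -1.0]]
force: [-0.8, -0.1, -0.6]
opening: 0.656
grasp_force: 28.4
```

Emit:
play_rows(
  moves=[
    [[1.5,0,0,0,0,0],[1.5,0,0,0,0,0],[1,0,0,0,0,0],[0,0,0,0,0,0]],
  ],
)

```text
time_s: 22.75
position: [0.5675, -0.131, 0.1111]
tcp_rot: [[0.984, -0.178, 0.0], [-0.178, -0.984, -0.0], [0.0, 0.0, -1.0]]
force: [0.2, 0.3, -0.2]
opening: 0.653
grasp_force: 28.4
```

Emit:
play_rows(
  moves=[
    [[1,0,0,0,0,0],[0.8,0,0,0,0,0],[0,0,0,0,0,0]],
  ],
)

```text
time_s: 23.05
position: [0.5693, -0.1314, 0.1111]
tcp_rot: [[0.984, -0.178, 0.0], [-0.178, -0.984, -0.0], [0.0, 0.0, -1.0]]
force: [-0.9, -0.8, -0.8]
opening: 0.653
grasp_force: 28.4
```

Emit:
play_rows(
  moves=[
    [[1,0,0,0,0,0],[0,0,0,0,0,0]],
  ],
)

```text
time_s: 23.25
position: [0.5703, -0.1315, 0.1111]
tcp_rot: [[0.984, -0.178, 0.0], [-0.178, -0.984, -0.0], [0.0, 0.0, -1.0]]
force: [0.4, -0.2, -0.6]
opening: 0.655
grasp_force: 28.4
```

Emit:
play_rows(
  moves=[
    [[0.8,0,0,0,0,0],[0,0,0,0,0,0]],
  ],
)

```text
time_s: 23.45
position: [0.5709, -0.1316, 0.111]
tcp_rot: [[0.984, -0.178, -0.0], [-0.178, -0.984, 0.0], [-0.0, -0.0, -1.0]]
force: [-1.4, -0.2, -0.5]
opening: 0.656
grasp_force: 28.4
```

Emit:
play_rows(
  moves=[
    [[0.8,0,0,0,0,0],[0,0,0,0,0,0]],
  ],
)

```text
time_s: 23.65
position: [0.571, -0.1315, 0.1109]
tcp_rot: [[0.984, -0.178, -0.002], [-0.178, -0.984, 0.0], [-0.002, -0.0, -1.0]]
force: [-0.6, 0.2, 0.6]
opening: 0.658
grasp_force: 28.5
```

Emit:
play_rows(
  moves=[
    [[0.8,0,0,0,0,0],[0,0,0,0,0,0]],
  ],
)

```text
time_s: 23.85
position: [0.5711, -0.1315, 0.1108]
tcp_rot: [[0.984, -0.178, -0.003], [-0.178, -0.984, 0.001], [-0.003, -0.0, -1.0]]
force: [-4.1, -0.1, 1.7]
opening: 0.66
grasp_force: 28.7
```

Emit:
play_rows(
  moves=[
    [[0.6,0,0,0,0,0],[0,0,0,0,0,0]],
  ],
)

```text
time_s: 24.05
position: [0.5711, -0.1315, 0.1107]
tcp_rot: [[0.984, -0.178, -0.004], [-0.178, -0.984, 0.001], [-0.004, -0.0, -1.0]]
force: [-5.6, 0.7, 1.6]
opening: 0.655
grasp_force: 28.8
```

Emit:
play_rows(
  moves=[
    [[0,0,4,0,0,0],[0,0,4,0,0,0],[0,0,3,0,0,0],[0,0,2,0,0,0],[0,0,0,0,0,0]],
  ],
)

```text
time_s: 24.55
position: [0.5712, -0.1311, 0.0973]
tcp_rot: [[0.984, -0.178, -0.004], [-0.178, -0.984, 0.002], [-0.005, -0.001, -1.0]]
force: [-5.2, 0.7, -0.1]
opening: 0.65
grasp_force: 28.5
```

Emit:
play_rows(
  moves=[
    [[0,0,1,0,0,0],[0,0,0.5,0,0,0],[0,0,0,0,0,0]],
  ],
)

```text
time_s: 24.85
position: [0.5712, -0.1311, 0.0966]
tcp_rot: [[0.984, -0.178, -0.004], [-0.178, -0.984, 0.002], [-0.004, -0.001, -1.0]]
force: [-6.0, 0.9, 2.7]
opening: 0.655
grasp_force: 29.1
```

Seated and pressed back. Now I'll release, retreat and check.

Emit:
play_rows(
  moves=[
    [[-0.8,0,-0.5,0,0,0],[0,0,0,0,0,0]],
  ],
)

```text
time_s: 25.05
position: [0.5712, -0.1312, 0.0968]
tcp_rot: [[0.984, -0.178, -0.002], [-0.178, -0.984, 0.001], [-0.002, -0.001, -1.0]]
force: [-5.8, 1.6, -0.1]
opening: 0.65
grasp_force: 28.6
```

Emit:
play_rows(
  moves=[
    [[0,0,0,0,0,0],[0,0,0,0,0,0],[0,0,0,0,0,0],[0,0,0,0,0,0]],
  ],
  fingers=1,
)

```text
time_s: 25.45
position: [0.5737, -0.1325, 0.0975]
tcp_rot: [[0.984, -0.179, 0.003], [-0.179, -0.984, -0.001], [0.003, 0.001, -1.0]]
force: [0.7, -0.1, 0.0]
opening: 0.931
grasp_force: 0.0
```

Emit:
play_rows(
  moves=[
    [[0,0,-15,0,0,0],[0,0,-40,0,0,0],[0,0,-45,0,0,0],[0,0,0,0,0,0],[0,0,0,0,0,0]],
  ],
)

```text
time_s: 25.95
position: [0.5735, -0.1324, 0.1987]
tcp_rot: [[0.984, -0.178, 0.004], [-0.178, -0.984, -0.002], [0.004, 0.001, -1.0]]
force: [-0.2, 1.1, -0.7]
opening: 0.998
grasp_force: 0.0
```

Run:
```python
from h import *
w=cap('wrist'); cv2.imwrite('pics/w7.png',cv2.resize(w['image'][90:290,160:360],(600,600)))
im=w['image']; g=cv2.cvtColor(im,cv2.COLOR_BGR2GRAY)
st=bot.read_state();R=np.array(st['tcp_rot'])
c=g[90:250,254:260].mean(1).astype(int);print(list(zip(range(100,230),c[10:140])))
pr=lambda r,z:(R.T@(watz(w,(257,r),z)-st['position'])*1000).round(1)
print([(r,pr(r,.132)[0]) for r in range(120,230,10)])
print(st['time_s'],st['position'],rel((.590,.1222,.196),-7))
```

```text
[(100, np.int64(208)), (101, np.int64(209)), (102, np.int64(208)), (103, np.int64(208)), (104, np.int64(109)), (105, np.int64(70)), (106, np.int64(80)), (107, np.int64(89)), (108, np.int64(95)), (109, np.int64(98)), (110, np.int64(98)), (111, np.int64(97)), (112, np.int64(96)), (113, np.int64(96)), (114, np.int64(96)), (115, np.int64(96)), (116, np.int64(96)), (117, np.int64(96)), (118, np.int64(97)), (119, np.int64(97)), (120, np.int64(98)), (121, np.int64(98)), (122, np.int64(98)), (123, np.int64(98)), (124, np.int64(98)), (125, np.int64(97)), (126, np.int64(97)), (127, np.int64(96)), (128, np.int64(96)), (129, np.int64(95)), (130, np.int64(95)), (131, np.int64(95)), (132, np.int64(95)), (133, np.int64(92)), (134, np.int64(89)), (135, np.int64(83)), (136, np.int64(68)), (137, np.int64(146)), (138, np.int64(196)), (139, np.int64(204)), (140, np.int64(204)), (141, np.int64(204)), (142, np.int64(204)), (143, np.int64(204)), (144, np.int64(204)), (145, np.int64(204)), (146, np.int64(204)), (147, np.int64(203)), (148, np.int64(204)), (149, np.int64(202)), (150, np.int64(172)), (151, np.
[... 1407 characters left out ...]
nt64(214)), (216, np.int64(216)), (217, np.int64(203)), (218, np.int64(147)), (219, np.int64(86)), (220, np.int64(85)), (221, np.int64(84)), (222, np.int64(83)), (223, np.int64(81)), (224, np.int64(80)), (225, np.int64(81)), (226, np.int64(85)), (227, np.int64(89)), (228, np.int64(104)), (229, np.int64(111))]
[(120, np.float64(66.3)), (130, np.float64(58.1)), (140, np.float64(49.9)), (150, np.float64(41.6)), (160, np.float64(33.2)), (170, np.float64(24.8)), (180, np.float64(16.2)), (190, np.float64(7.5)), (200, np.float64(-1.3)), (210, np.float64(-10.3)), (220, np.float64(-19.6))]
26.0 [ 0.57227125 -0.13184846  0.19711503] (array([ -27.9, -253.1,    1.1]), array([ 0.0001, -0.0006, -0.0571]))
```

Measured from the wrist picture: both rolls hang back to back, rows 157 to 211, with the tongue free in front at row 215. Now the wide roll.

Emit:
play_rows(
  moves=[
    [[-3,-25,0,0,0,0],[-5,-45,0,0,0,0],[-5,-45,0,0,0,0],[-5,-45,0,0,0,0],[-5,-45,0,0,0,0]],
  ],
)

```text
time_s: 26.5
position: [0.5849, 0.0756, 0.1949]
tcp_rot: [[0.984, -0.179, -0.004], [-0.179, -0.984, 0.0], [-0.004, 0.0, -1.0]]
force: [0.5, 0.2, -0.5]
opening: 1.0
grasp_force: 0.0
```

Emit:
play_rows(
  moves=[
    [[-3,-30,0,0,0,0],[-1.9,-18.1,0,0,0,-0.057],[0,0,0,0,0,0],[0,0,0,0,0,0]],
  ],
)

```text
time_s: 26.9
position: [0.589, 0.122, 0.1955]
tcp_rot: [[0.993, -0.122, -0.003], [-0.122, -0.993, -0.001], [-0.003, 0.001, -1.0]]
force: [-0.3, -1.0, -0.6]
opening: 0.998
grasp_force: 0.0
```

Run:
```python
from h import *
w=cap('wrist'); g=cv2.cvtColor(w['image'],cv2.COLOR_BGR2GRAY)
st=bot.read_state();R=np.array(st['tcp_rot'])
c=g[100:250,252:262].mean(1).astype(int)
d=[(r+100,c[r]) for r in range(149) if c[r]>225]; rr=[x[0] for x in d];print(rr[0],rr[-1],len(rr))
pr=lambda uv,z:(R.T@(watz(w,uv,z)-st['position'])*1000).round(1)
print(pr((257,rr[0]-.5),.132),pr((257,rr[-1]+.5),.132))
m=(rr[0]+rr[-1])//2; row=np.where(g[m,190:330]>225)[0]+190; print(m,row[0],row[-1],pr(((row[0]+row[-1])/2,m),.1))
print(st['position'],rel((.5967,.1223,.0955),-7))
```

```text
169 207 39
[24.9 -2.9 63.7] [-8.8 -2.9 63.8]
188 224 270 [ -0.1 -12.5  95.8]
[0.5892637  0.1213384  0.19580019] (array([  7.5,  -2. , 100.3]), array([ 0.0009,  0.0023, -0.0011]))
```

Emit:
play_rows(
  moves=[
    [[7.8,-1.8,30,0,0,0],[0,0,40,0,0,0],[0,0,25,0,0,0],[0,0,5.3,0,0,0],[0,0,0,0,0,0]],
  ],
)

```text
time_s: 27.45
position: [0.5974, 0.1217, 0.0958]
tcp_rot: [[0.992, -0.124, -0.002], [-0.124, -0.992, -0.0], [-0.002, 0.0, -1.0]]
force: [0.4, -0.3, 0.8]
opening: 1.006
grasp_force: 0.0
```

Emit:
play_rows(
  moves=[
    [[0,0,0,0,0,0],[0,0,0,0,0,0],[0,0,0,0,0,0],[0,0,0,0,0,0],[0,0,0,0,0,0]],
  ],
  fingers=-1,
)

```text
time_s: 27.95
position: [0.5982, 0.123, 0.0974]
tcp_rot: [[0.993, -0.122, 0.001], [-0.122, -0.993, -0.0], [0.001, -0.0, -1.0]]
force: [-0.6, -1.8, 2.2]
opening: 0.654
grasp_force: 28.8
```

Emit:
play_rows(
  moves=[
    [[0,0,-5,0,0,0],[0,0,-5,0,0,0],[0,0,-5,0,0,0],[0,0,0,0,0,0],[0,0,0,0,0,0]],
  ],
)

```text
time_s: 28.45
position: [0.598, 0.123, 0.112]
tcp_rot: [[0.993, -0.122, 0.0], [-0.122, -0.993, 0.0], [0.0, -0.0, -1.0]]
force: [0.1, 0.7, -0.7]
opening: 0.646
grasp_force: 28.4
```

Emit:
play_rows(
  moves=[
    [[-3,0,0,0,0,0],[-6,0,0,0,0,0],[-9,0,0,0,0,0],[-12,0,0,0,0,0],[-12,0,0,0,0,0]],
  ],
)

```text
time_s: 28.95
position: [0.5546, 0.1283, 0.1116]
tcp_rot: [[0.993, -0.122, -0.001], [-0.122, -0.993, 0.0], [-0.001, 0.0, -1.0]]
force: [-0.4, 0.1, -0.5]
opening: 0.653
grasp_force: 28.4
```

Emit:
play_rows(
  moves=[
    [[-14,0,0,0,0,0],[-15,0,0,0,0,0],[-15,0,0,0,0,0],[-15,0,0,0,0,0],[-12,0,0,0,0,0]],
  ],
)

```text
time_s: 29.45
position: [0.4836, 0.137, 0.1118]
tcp_rot: [[0.993, -0.122, -0.001], [-0.122, -0.993, -0.0], [-0.001, 0.0, -1.0]]
force: [0.7, -0.8, -2.6]
opening: 0.652
grasp_force: 28.4
```

Emit:
play_rows(
  moves=[
    [[0,0,-25,0,0,0],[0,0,-25,0,0,0],[0,0,0,0,0,0],[0,0,0,0,0,0]],
  ],
)

```text
time_s: 29.85
position: [0.4855, 0.1368, 0.1621]
tcp_rot: [[0.993, -0.122, 0.001], [-0.122, -0.993, 0.0], [0.001, -0.0, -1.0]]
force: [-0.5, 0.5, -1.5]
opening: 0.648
grasp_force: 28.4
```

Run:
```python
from h import *
w=cap('wrist');t=cap('top');s=cap('scene')
st=bot.read_state();R=np.array(st['tcp_rot']);print(st['time_s'],st['position'],st['force'])
# roll back/front face in tool frame -> axial centre
g=cv2.cvtColor(w['image'],cv2.COLOR_BGR2GRAY)
# dispenser fit: edges and nets
for n,p,f in(('w',w,watz),('t',t,atz),('s',s,atz)):
    for q,z in(('well',.0485),('dispenser',0)):
        for r in bot.pinpoint(p,q)[:1]: print(n,q,np.round(r['centre'],1),round(r['confidence'],2),f(p,r['centre'],z)[:2].round(4))
a=cv2.resize(t['image'][190:280,145:215],(420,540),interpolation=cv2.INTER_CUBIC)
b=cv2.resize(w['image'][100:280,100:226],(378,540),interpolation=cv2.INTER_CUBIC)
cv2.imwrite('pics/d1.png',np.hstack([a,b]))
```

```text
30.0 [0.48462023 0.13670462 0.16071398] [-0.14531187  0.22495223 -0.99793439]
w well [117.7 211. ] 0.87 [0.4743 0.2977]
w dispenser [131.8 197.7] 0.62 [0.4758 0.3003]
s well [240.3 276.1] 0.62 [0.4785 0.2983]
s dispenser [240.  289.8] 0.66 [0.4788 0.2997]
```

Emit:
play_rows(
  moves=[
    [[-8,-33.3,-10,0,0,0],[-8,-33.3,-10,0,0,0],[0,0,0,0,0,-0.141],[0,0,0,0,0,-0.141],[0,0,0,0,0,-0.141]],
  ],
)

```text
time_s: 30.8
position: [0.4778, 0.2053, 0.1816]
tcp_rot: [[0.953, 0.303, -0.0], [0.303, -0.953, -0.0], [-0.0, 0.0, -1.0]]
force: [0.3, -0.3, -1.3]
opening: 0.649
grasp_force: 28.4
```

Emit:
play_rows(
  moves=[
    [[0,0,0,0,0,-0.141],[0,0,0,0,0,-0.141],[0,0,0,0,0,-0.141],[0,0,0,0,0,-0.141],[0,0,0,0,0,-0.141]],
  ],
)

```text
time_s: 31.3
position: [0.4779, 0.2048, 0.1815]
tcp_rot: [[0.53, 0.848, -0.0], [0.848, -0.53, -0.0], [-0.0, -0.0, -1.0]]
force: [-0.2, -0.2, -1.0]
opening: 0.648
grasp_force: 28.4
```

Emit:
play_rows(
  moves=[
    [[0,0,0,0,0,-0.141],[0,0,0,0,0,-0.141],[0,0,0,0,0,-0.141],[0,0,0,0,0,-0.141],[0,0,0,0,0,0]],
  ],
)

```text
time_s: 31.8
position: [0.4779, 0.2048, 0.1815]
tcp_rot: [[0.001, 1.0, -0.0], [1.0, -0.001, -0.0], [-0.0, -0.0, -1.0]]
force: [-0.2, -0.1, -2.6]
opening: 0.649
grasp_force: 28.4
```

Run:
```python
from h import *
w=cap('wrist');st=bot.read_state();print(st['time_s'],st['position'],np.array(st['tcp_rot']).round(3),np.round(st['joint_positions'],1),st['grasp_force'])
cv2.imwrite('pics/d2.png',cv2.resize(w['image'][60:260,122:390],(804,600))[:,:800])
for q,z in(('well',.0485),('dispenser',0)):
    for r in bot.pinpoint(w,q)[:1]: print(q,np.round(r['centre'],1),round(r['confidence'],2),watz(w,r['centre'],z)[:2].round(4))
```

```text
31.85 [0.47792143 0.20482262 0.18158744] [[ 0.004  1.    -0.   ]
 [ 1.    -0.004 -0.   ]
 [-0.    -0.    -1.   ]] [10.9 24.3 98.7  0.  57.  11.1] 28.37022576481104
well [257.4  94.7] 0.61 [0.4774 0.2966]
dispenser [252.   97.3] 0.67 [0.471  0.2963]
```

View pics/d2.png

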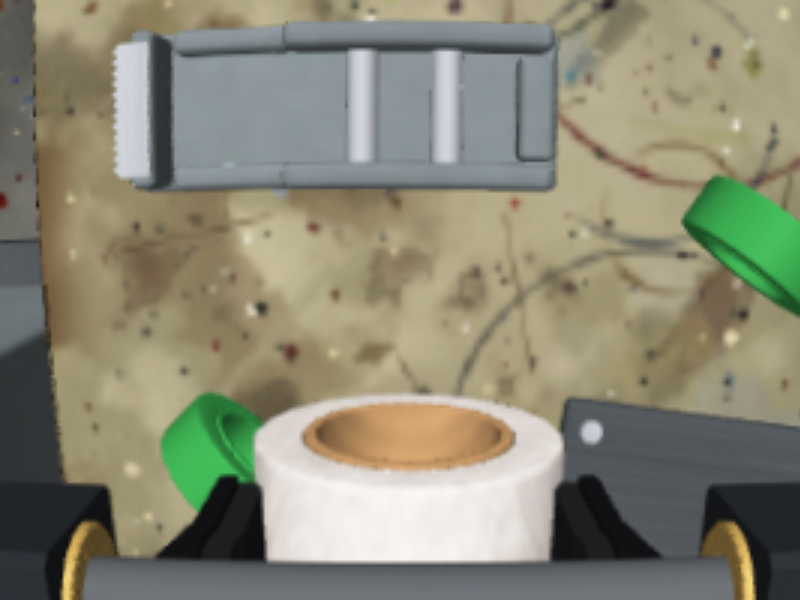

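The view shows the dispenser square to the tool. The rollers are at (362,105) and (447,105), the near cheek spans rows 163 to 187 and the far cheek rows 22 to 50. The held roll's back face is centred at (409,437).

Run:
```python
from h import *
w=cap('wrist');st=bot.read_state();R=np.array(st['tcp_rot'])
f=lambda c:(122+c[0]/3,60+c[1]/3)
pr=lambda c,z:(R.T@(watz(w,f(c),z)-st['position'])*1000).round(1)
zc=st['position'][2]+.003
print('roll back rim top',pr((409,398),zc+.032),'bore top',pr((409,403),zc+.019),'bore bottom',pr((409,470),zc-.019),'sides',pr((255,440),zc),pr((564,440),zc))
print('rollers',pr((362,105),.02),pr((447,105),.02),'ends',pr((404,48),.014),pr((404,162),.014))
for r in(22,30,38,50,163,187):print('cheek',r,pr((404,r),.029))
print('base outer', pr((404,189),0), 'bar', pr((118,110),.037),pr((152,110),.037),'rear',pr((555,110),.029))
for a,b in(((180,189),(550,187)),((290,24),(550,23)),((180,163),(515,162))):
  d=watz(w,f(b),.029)-watz(w,f(a),.029); print(np.degrees(np.arctan2(d[1],d[0])).round(2))
```

```text
roll back rim top [ 34.2   0.2 -35. ] bore top [ 29.6   0.3 -22. ] bore bottom [ 2.9  0.3 16. ] sides [ 16.3 -31.5  -3. ] [16.3 32.4 -3. ]
rollers [ 93.3 -17.  161.7] [ 93.2  14.8 161.7] ends [115.7  -1.3 167.7] [ 71.5  -1.3 167.7]
cheek 22 [123.6  -1.3 152.7]
cheek 30 [120.6  -1.3 152.7]
cheek 38 [117.6  -1.3 152.7]
cheek 50 [113.1  -1.3 152.7]
cheek 163 [ 71.2  -1.3 152.7]
cheek 187 [ 62.3  -1.3 152.7]
base outer [ 60.6  -1.4 181.7] bar [  94.1 -106.3  144.7] [ 93.2 -93.  144.7] rear [ 91.7  54.1 152.7]
-0.29
0.27
-0.68
```

Emit:
play_rows(
  moves=[
    [[20,0,0,0,0,0],[40,-1.5,0,0,0,0],[34.5,0,20,0,0,0],[0,0,40,0,0,0],[0,0,0,0,0,0]],
  ],
)

```text
time_s: 32.5
position: [0.4724, 0.2987, 0.1175]
tcp_rot: [[0.0, 1.0, -0.01], [1.0, -0.0, -0.004], [-0.004, -0.01, -1.0]]
force: [-1.1, -0.8, -1.1]
opening: 0.645
grasp_force: 28.4
```

Run:
```python
from h import *
t=cap('top');w=cap('wrist');st=bot.read_state();print(st['time_s'],st['position'],np.array(st['tcp_rot']).round(3))
g=cv2.cvtColor(w['image'],cv2.COLOR_BGR2GRAY)
R=np.array(st['tcp_rot']); pr=lambda c,z:(R.T@(watz(w,c,z)-st['position'])*1000).round(1)
col=g[100:260,175:200].mean(1).astype(int); print(list(zip(range(120,255,1),col[20:155])))
zc=st['position'][2]+.003
for r in range(120,260,20): print(r,pr((187,r),.029))
```

```text
32.6 [0.47582606 0.29890013 0.12130543] [[ 0.002  1.    -0.003]
 [ 1.    -0.002 -0.001]
 [-0.001 -0.003 -1.   ]]
[(120, np.int64(165)), (121, np.int64(166)), (122, np.int64(166)), (123, np.int64(166)), (124, np.int64(166)), (125, np.int64(166)), (126, np.int64(165)), (127, np.int64(163)), (128, np.int64(162)), (129, np.int64(160)), (130, np.int64(159)), (131, np.int64(158)), (132, np.int64(158)), (133, np.int64(159)), (134, np.int64(159)), (135, np.int64(159)), (136, np.int64(159)), (137, np.int64(159)), (138, np.int64(159)), (139, np.int64(159)), (140, np.int64(159)), (141, np.int64(158)), (142, np.int64(157)), (143, np.int64(156)), (144, np.int64(155)), (145, np.int64(153)), (146, np.int64(149)), (147, np.int64(144)), (148, np.int64(138)), (149, np.int64(132)), (150, np.int64(127)), (151, np.int64(125)), (152, np.int64(124)), (153, np.int64(122)), (154, np.int64(125)), (155, np.int64(136)), (156, np.int64(129)), (157, np.int64(128)), (158, np.int64(145)), (159, np.int64(150)), (160, np.int64(149)), (161, np.int64(147)), (162, np.int64(145)), (163, np.int64(141)), (164, np.int64(138
[... 1418 characters left out ...]
)), (230, np.int64(71)), (231, np.int64(70)), (232, np.int64(67)), (233, np.int64(63)), (234, np.int64(58)), (235, np.int64(52)), (236, np.int64(49)), (237, np.int64(46)), (238, np.int64(43)), (239, np.int64(40)), (240, np.int64(36)), (241, np.int64(32)), (242, np.int64(27)), (243, np.int64(24)), (244, np.int64(21)), (245, np.int64(24)), (246, np.int64(46)), (247, np.int64(77)), (248, np.int64(88)), (249, np.int64(94)), (250, np.int64(98)), (251, np.int64(102)), (252, np.int64(105)), (253, np.int64(106)), (254, np.int64(108))]
120 [ 67.2 -66.5  92.4]
140 [ 48.8 -67.1  92.4]
160 [ 30.2 -67.9  92.4]
180 [ 11.2 -68.9  92.5]
200 [ -8.5 -70.1  92.5]
220 [-29.1 -71.6  92.5]
240 [-50.7 -73.4  92.5]
```

Run:
```python
from h import *
t=cap('top');w=cap('wrist');st=bot.read_state();R=np.array(st['tcp_rot'])
T=lambda X:(R.T@(X-st['position'])*1000).round(1)
g=cv2.cvtColor(w['image'],cv2.COLOR_BGR2GRAY).astype(float); h=cv2.cvtColor(t['image'],cv2.COLOR_BGR2GRAY).astype(float)
print(st['position'],T(watz(w,(257.6,200),.12)))
for c0,c1 in((140,155),(160,175),(310,318)):
  p=g[:,c0:c1].mean(1); d=np.diff(p); 
  print('W',c0,[(i+1,int(d[i]),T(watz(w,((c0+c1)/2,i+1),.029))[:2].tolist()) for i in range(135,240) if abs(d[i])>9 and abs(d[i])>=max(abs(d[i-1]),abs(d[i+1]))])
# roll back face: brightness along centre column
p=g[:,250:266].mean(1); print('rollcol',p[150:250:2].astype(int).tolist())
for r0,r1 in((203,206),(210,213),(240,246)):
  p=h[r0:r1].mean(0); d=np.diff(p)
  print('T',r0,[(i+1,int(d[i]),atz(t,(i+.5,(r0+r1-1)/2),.029)[:2].round(4).tolist()) for i in range(150,205) if abs(d[i])>7 and abs(d[i])>=max(abs(d[i-1]),abs(d[i+1]))])
```

```text
[0.47773331 0.29914641 0.12320375] [18.9 -0.8  3.2]
W 140 [(169, 25, [22.1, -107.6]), (219, -13, [-29.5, -113.0]), (221, -75, [-31.6, -113.3]), (234, 23, [-46.1, -115.2])]
W 160 [(156, 21, [34.3, -86.2]), (161, -10, [29.5, -86.4]), (168, 12, [22.7, -86.9])]
W 310 [(137, -14, [51.4, 50.7]), (139, 18, [49.6, 50.7]), (155, -16, [34.7, 51.2]), (168, -9, [22.4, 51.7]), (170, 17, [20.5, 51.7]), (219, -29, [-28.3, 54.3]), (221, -30, [-30.4, 54.4])]
rollcol [175, 175, 172, 135, 112, 141, 143, 137, 130, 97, 145, 145, 145, 144, 144, 143, 143, 143, 144, 144, 149, 209, 181, 164, 168, 171, 170, 167, 165, 167, 169, 170, 151, 184, 212, 216, 234, 246, 243, 242, 241, 241, 240, 240, 241, 242, 242, 242, 242, 76]
T 203 [(151, 10, [0.531, 0.3618]), (162, -9, [0.5306, 0.3328]), (164, 14, [0.5305, 0.3276]), (170, -9, [0.5303, 0.3118]), (173, 46, [0.5302, 0.3039]), (184, -8, [0.5298, 0.2749]), (188, -22, [0.5296, 0.2644]), (191, 34, [0.5295, 0.2565])]
T 210 [(156, 17, [0.5124, 0.3484]), (164, 29, [0.5121, 0.3274]), (168, -18, [0.5119, 0.3169]), (170, 34, [0.5118, 0.3116]), (172, -10, [0.5118, 0.3064]), (174, 7, [0.5117, 0.3011]), (188, -35, [0.5112, 0.2643]), (190, 39, [0.5111, 0.2591]), (202, -10, [0.5106, 0.2275])]
T 240 [(159, -7, [0.43, 0.3395]), (163, 14, [0.4299, 0.3291]), (170, -11, [0.4296, 0.3108]), (173, 49, [0.4295, 0.303]), (188, -26, [0.4289, 0.2639]), (190, 28, [0.4288, 0.2587]), (193, 9, [0.4287, 0.2509])]
```

Emit:
play_rows(
  moves=[
    [[0,0,25,0,0,0],[0,0,20,0,0,0],[0,0,8,0,0,0],[0,0,0,0,0,0],[0,0,0,0,0,0]],
  ],
)

```text
time_s: 33.2
position: [0.4777, 0.2994, 0.0701]
tcp_rot: [[0.002, 1.0, 0.002], [1.0, -0.002, 0.001], [0.001, 0.002, -1.0]]
force: [0.1, 0.1, -1.0]
opening: 0.648
grasp_force: 28.4
```

Run:
```python
from h import *
w=cap('wrist');st=bot.read_state();R=np.array(st['tcp_rot'])
T=lambda X:(R.T@(X-st['position'])*1000).round(1)
g=cv2.cvtColor(w['image'],cv2.COLOR_BGR2GRAY).astype(float)
print(st['time_s'],st['position'],st['force']); zc=st['position'][2]+.003
def edges(c0,c1,z,lo=130,hi=245,th=8):
  p=g[:,c0:c1].mean(1); d=np.diff(p)
  return [(i+1,int(d[i]),T(watz(w,((c0+c1)/2,i+.5),z))[:2].tolist()) for i in range(lo,hi) if abs(d[i])>th and abs(d[i])>=max(abs(d[i-1]),abs(d[i+1]))]
for c in((165,175),(246,254),(256,264),(310,318)):
  print(c,'z.029',edges(*c,.029)); 
print('rim z',zc-.032,edges(254,262,zc-.032)); print('bore z',edges(254,262,zc-.019)); print('p',g[165:240,254:262].mean(1).astype(int).tolist())
im=w['image'][180:215:2,258]; print(im.tolist())
```

```text
33.25 [0.47779209 0.2995623  0.07016828] [-0.65195567 -0.24448437 -1.44321441]
(165, 175) z.029 [(165, 15, [35.3, -67.2]), (167, -12, [33.7, -67.3]), (169, 16, [32.1, -67.4]), (178, -22, [25.1, -67.9]), (180, 33, [23.5, -68.0]), (226, -20, [-14.7, -71.3]), (230, 15, [-18.2, -71.6]), (239, -18, [-26.3, -72.5]), (245, -14, [-31.8, -73.1])]
(246, 254) z.029 [(164, -20, [35.4, -5.9]), (167, -30, [33.1, -5.9]), (171, 16, [30.1, -6.0]), (181, -18, [22.4, -6.0]), (184, 33, [20.1, -6.0]), (192, 33, [13.9, -6.1]), (195, -27, [11.5, -6.1]), (213, -9, [-3.0, -6.2]), (217, 26, [-6.3, -6.2]), (222, 12, [-10.5, -6.2])]
(256, 264) z.029 [(148, 9, [47.4, 1.5]), (164, -20, [35.4, 1.5]), (167, -29, [33.1, 1.5]), (171, 14, [30.1, 1.5]), (181, -17, [22.4, 1.5]), (184, 33, [20.1, 1.5]), (192, 29, [13.9, 1.5]), (194, -26, [12.3, 1.5]), (217, 20, [-6.3, 1.6]), (222, 13, [-10.5, 1.6])]
(310, 318) z.029 [(139, -15, [54.5, 41.4]), (145, 13, [50.0, 41.6]), (160, -15, [38.7, 41.9]), (166, 12, [34.1, 42.1]), (168, -16, [32.6, 42.2]), (172, 16, [29.5, 42.3]), (182, -19, [21.7, 42.6]), (184, 34, [20.2, 42.7]), (21
[... 550 characters left out ...]
2, 12, [-0.8, 0.0])]
p [140, 134, 104, 107, 108, 113, 128, 139, 140, 139, 139, 136, 133, 131, 129, 122, 105, 90, 110, 143, 143, 143, 142, 142, 141, 147, 176, 206, 203, 174, 161, 161, 163, 165, 167, 168, 169, 168, 167, 166, 165, 163, 163, 165, 166, 167, 169, 170, 158, 147, 161, 177, 197, 207, 209, 212, 219, 231, 242, 245, 244, 242, 242, 241, 241, 241, 241, 240, 239, 238, 238, 239, 239, 240, 240]
[[128, 125, 116], [95, 91, 85], [150, 147, 136], [150, 147, 137], [149, 146, 136], [151, 149, 142], [200, 204, 211], [139, 171, 202], [104, 153, 200], [107, 157, 205], [110, 161, 208], [111, 162, 209], [108, 160, 207], [106, 157, 203], [105, 157, 203], [108, 159, 206], [111, 162, 210], [91, 136, 179]]
```

Emit:
play_rows(
  moves=[
    [[1.7,-1,0,0,0,0],[0,0,6,0,0,0],[0,0,6,0,0,0],[0,0,4,0,0,0],[0,0,0,0,0,0]],
  ],
)

```text
time_s: 33.75
position: [0.4752, 0.3008, 0.0522]
tcp_rot: [[0.001, 1.0, -0.001], [1.0, -0.001, -0.0], [-0.0, -0.001, -1.0]]
force: [-0.1, -0.4, -1.1]
opening: 0.646
grasp_force: 28.4
```

Emit:
play_rows(
  moves=[
    [[0,0,3,0,0,0],[0,0,2,0,0,0],[0,0,1,0,0,0],[0,0,0,0,0,0]],
  ],
)

```text
time_s: 34.15
position: [0.4758, 0.301, 0.0467]
tcp_rot: [[0.001, 1.0, 0.0], [1.0, -0.001, -0.0], [-0.0, 0.0, -1.0]]
force: [1.2, -0.9, -0.2]
opening: 0.651
grasp_force: 28.5
```

Emit:
play_rows(
  moves=[
    [[0,0,1,0,0,0],[0,0,0.5,0,0,0],[0,0,0,0,0,0]],
  ],
)

```text
time_s: 34.45
position: [0.4765, 0.301, 0.046]
tcp_rot: [[0.001, 1.0, 0.002], [1.0, -0.001, 0.0], [0.0, 0.002, -1.0]]
force: [0.8, -2.7, 4.6]
opening: 0.649
grasp_force: 29.2
```

Emit:
play_rows(
  moves=[
    [[0,0,-0.7,0,0,0],[0,0,0,0,0,0]],
  ],
)

```text
time_s: 34.65
position: [0.4764, 0.3011, 0.0462]
tcp_rot: [[0.001, 1.0, 0.002], [1.0, -0.001, 0.0], [0.0, 0.002, -1.0]]
force: [2.5, -2.4, 3.2]
opening: 0.646
grasp_force: 28.8
```

Emit:
play_rows(
  moves=[
    [[0,0,0,0,0,0],[0,0,0,0,0,0],[0,0,0,0,0,0],[0,0,0,0,0,0],[0,0,0,0,0,0]],
  ],
  fingers=1,
)

```text
time_s: 35.15
position: [0.4751, 0.301, 0.0457]
tcp_rot: [[0.001, 1.0, -0.001], [1.0, -0.001, -0.0], [-0.0, -0.001, -1.0]]
force: [0.1, -0.5, -0.3]
opening: 0.972
grasp_force: 0.0
```

Emit:
play_rows(
  moves=[
    [[0,0,-15,0,0,0],[0,0,-40,0,0,0],[0,0,-45,0,0,0],[0,0,-40,0,0,0],[0,0,0,0,0,0]],
  ],
)

```text
time_s: 35.65
position: [0.4794, 0.3028, 0.1918]
tcp_rot: [[0.001, 1.0, 0.012], [1.0, -0.001, 0.005], [0.005, 0.012, -1.0]]
force: [1.3, -0.1, -0.2]
opening: 0.998
grasp_force: 0.0
```

Emit:
play_rows(
  moves=[
    [[-40,0,0,0,0,0],[-40,0,0,0,0,0],[-40,0,0,0,0,0],[0,0,0,0,0,0],[0,0,0,0,0,0]],
  ],
)

```text
time_s: 36.15
position: [0.4751, 0.1804, 0.1854]
tcp_rot: [[0.003, 1.0, -0.001], [1.0, -0.003, 0.0], [0.0, -0.001, -1.0]]
force: [-0.2, 0.7, -0.0]
opening: 1.001
grasp_force: 0.0
```

Run:
```python
from h import *
t=cap('top');s=cap('scene');w=cap('wrist');st=bot.read_state();print(st['time_s'],st['position'],st['force'])
for n,p,f in(('s',s,atz),('t',t,atz),('w',w,watz)):
  for q in('wide_roll','narrow_a','well'):
    for r in bot.pinpoint(p,q)[:4]: print(n,q,np.round(r['centre'],1),round(r['confidence'],2),f(p,r['centre'],.0485)[:2].round(4),f(p,r['centre'],.1)[:2].round(4))
  for r in bot.silhouettes(p,'wide_roll')[:2]: m=r['pixels'].astype(np.uint8); c=cv2.minAreaRect(cv2.findNonZero(m)); print('sil',np.round(c[0],1),np.round(c[1],1),round(c[2],1))
```

```text
36.3 [0.47531232 0.18196767 0.18565392] [-0.10689804 -0.15775057  0.0365815 ]
s wide_roll [242.4 276.4] 0.9 [0.4741 0.2964] [0.4505 0.3307]
s narrow_a [294.1 253.9] 0.86 [0.4097 0.1728] [0.3903 0.2151]
s narrow_a [206.6 243. ] 0.78 [0.6038 0.2599] [0.5718 0.2966]
s narrow_a [259.9 186. ] 0.69 [0.6134 0.0042] [0.5808 0.0576]
s narrow_a [301.5 149.8] 0.44 [ 0.6012 -0.2188] [ 0.5693 -0.1509]
s well [240.6 277.7] 0.6 [0.4753 0.3017] [0.4517 0.3356]
s well [301.7 152.5] 0.48 [ 0.5937 -0.2062] [ 0.5623 -0.1391]
sil [240.8 276.8] [29.  26.9] 45.0
t narrow_a [348.6 171.9] 0.83 [ 0.6067 -0.16  ] [ 0.5989 -0.1461]
t narrow_a [343.9 183.2] 0.76 [ 0.577  -0.1466] [ 0.571  -0.1335]
t narrow_a [297.8 248.9] 0.74 [ 0.4093 -0.0219] [ 0.4129 -0.0159]
t narrow_a [289.9 167.9] 0.6 [ 0.6192 -0.0064] [ 0.6108 -0.0013]
sil [242.7 175.6] [36.4 55.9] 6.8
w wide_roll [258.   69.1] 0.92 [0.4754 0.3011] [0.4754 0.2935]
w narrow_a [199.  194.3] 0.76 [0.4099 0.1664] [0.4206 0.1809]
w narrow_a [374.2 122.8] 0.64 [0.6034 0.248 ] [0.5823 0.2491]
w narrow_a [213.3 311.4] 0.34 [0.4164 0.0055] [0.4261 0.0465]
sil [259.   66.5] [41. 62.] 90.0
```

```bash
python3 -c "
from rig import bot
print(bot.hand_in())"
```

```text
the job is handed in; nothing more can be done
None
```

I moved both narrow rolls to the short hook, pressing each back to its stop at about 4 to 6.6 N. The wide roll is in the dispenser on its rollers, and I handed the job in at about 36 s; the final check was by network detections and force readings, as my 10 pictures were used up.

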